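Hook up a flat spatula and hang it to drain

ROBOT

A 6-joint arm with a two-finger parallel gripper is mounted at the origin on the work surface. World frame = base frame: x ahead of the robot, y to its left, z up, the work surface at z = 0. Lengths are in m, angles in rad, forces in N, time in s.
With the tool pointing down it reaches from about 0.35 to 0.95 m from the base axis. Payload 17.4 kg.
Tool frame: the origin (TCP) lies between the finger pads; the fingertips stand 14 mm ahead of it and the grasp point (between the pads) lies 5 mm behind it; x points along the fingers, z is the direction in which the jaws open and shut, and the axes are right-handed (so a half turn about x gives the same grasp; the last joint's range is limited). The gripper opens to 93 mm and grips with 3 to 60 N. Pads are 15 mm wide; open, the fingers measure 128 mm over their backs; the gripper's body (75 mm by 188 mm) begins 65 mm behind the grasp point.
Start: joints at [-1.36, 0.116, 1.442, -0, 1.584, -0.038], TCP at [0.166, -0.654, 0.233] pointing down, gripper open.
Joint ranges: [-2.83, 2.83], [-0.83, 2.19], [0.07, 2.5], [-1.14, 4.28], [0.01, 3], [-2.97, 2.97]. Speed limits (rad/s): [1.89, 1.89, 2.22, 3.14, 3.14, 3.14].

INTERFACE

Orientations are given as [roll, pitch, yaw] about the fixed x, y, z axes, in that order (R = Rz(yaw) Ry(pitch) Rx(roll)).
In Python, from rig import r, camera, camera_params, close_job, recognise gives the robot as it stands.
- The arm moves only by the tool arm_command, never from a script. Its argument "rows" is a list of rows, each a list of 3 entries, a list of its own where there are three numbers: the shift along the tool's x, y, z in cm, then the turn, a rotation vector about the tool's x, y, z in degrees, then the finger opening in cm, from 0 to 9.3. A call has 1 to 20 rows; each row shifts and turns the commanded pose from where the row before left it, along the tool's axes as they then stand; what a row does not reach is not made up. A row lasts 1/8 s, in which the tool goes at most 62.5 mm and 10.7 degrees, less where a joint would pass 70% of its speed; a pose out of reach is approached as far as the arm can. A call is refused whole if a number of a shift passes 6.25 or a number of a turn 10.7, either way. A call with a gripper value outside its range is refused whole. The fingers move at their own pace and stop on an object; the grip force is fixed at half the most. Time passes only in rows, so rows that do not move let the fingers close. It gives the time, the measured TCP pose, the force and the opening at its end, in the units of the state.
- r.observe(): the state, without advancing time (a new reading comes with each control period).
- camera(name): name is "scene" or "top" or "wrist"; returns (picture, depth): 420x560x3 uint8, red, green, blue; 420x560 float32, m along the optical axis (not along the pixel's ray), 0 where there is no reading.
- camera_params(name): a dict with "fx", "fy", "cx", "cy" (pixels), "dist_coeffs" ([k1, k2, p1, p2, k3] as OpenCV has them; the pictures are not rectified), "R" (3x3) and "t" (3): a world point X has camera coordinates R X + t. Camera axes: x right, y down, z forward; pixel columns grow to the right and rows downward; lengths in m; the calibration is good to about 2 mm. A picture is of the moment at which its call begins: read the wrist's pose just before it. camera_params takes no time and is no camera call; for the wrist camera it gives the pose at the moment of the call.
- close_job(): hands the job in, once; it reports no verdict.
Trained networks look in the newest picture that a camera, given by its name, has taken for a name from the list of things; names that differ only in an ending like _2 or _b are one class to them, and where a whole thing is asked for, a point or a joint stands for the part that bears it (a point fixed in the world has none). Each returns a list of dicts, best first, with "confidence" (0 to 1); they miss things now and then, are a little off and sometimes report something else, mostly with a low value. They report only what shows in the picture. A call takes as long as a camera call. They do not tell look-alikes from the thing itself.
- recognise(label, camera): "xyz" ([x, y, z] in m, in world coordinates, good to about 4 mm: the middle of the surface that is visible of it).
The state is a dict: "t": time; "q": joint angles; "joint_vel": joint speeds; "joint_efforts": joint torques, N m; "position": TCP position; "tcp_rot": TCP orientation; "ft_force": force on the tool from outside, world axes, zero at the start; "wrist_torque": the same for the moment, N m; "opening": finger opening in m.
Only numpy, scipy, OpenCV 4.12 (cv2) and the standard library are available. Lean on these libraries where they do the work, as an engineer would, in place of code of your own. Each camera call takes 0.05 s, during which the arm holds its last target.

TASK

Take the S-hook off the drying rail by its black grip and, feeling your way gently, bring its lower tip up through the small hole in the flat hanging tab of the spatula that lies in the rack (the tab may be swivelled a little to either side). Draw the spatula out from under the rack's bar with the hook, lift it so that it hangs from the hook, and hang the hook back over the rail with the spatula hanging freely from it, hardly swaying. Never touch the spatula with the gripper or the arm, never let it touch the table, never press or pull hard on it with the hook (stay well under 20 N), and leave the pineapple, the knife and the bowl alone.

Things in the scene. Friction and masses are not known exactly. Their poses are not given: they have to be found in the camera images.
- s_hook: loose S-hook of 6 mm steel wire, 130 mm tall, 46 wide, 70 g, hanging on the rail. Origin at its centre; z up; the S lies in its x-z plane. Two half-round bows of 20 mm radius (wire centre line), centred 42 mm above and below the origin: the upper opens down, free tip on the -x side; the lower opens up, free tip on the +x side. Pose not given while held.
- hook_grip (a point): centre of the hook's black flat-sided grip, 14 mm (x) by 10 (y: pinch along this) by 28 high, on the upright wire on the +x side of the upper bow: 22 mm in +x and 34 mm above the hook's origin. The crown of the bow is 31 mm above it. As it hangs, grip and rail are 10 mm apart.
- hook_tip (a point): topmost point of the hook's lower free tip, a round-nosed upright wire end 6 mm thick pointing up; 20 mm in +x and 33 mm below the hook's origin, so 67 mm below the grip's centre. The clear gap inside the lower bow, from this wire across to the wire on the -x side, is 34 mm.
- hook_top (a point): wire centre at the crown of the upper bow, 62 mm above the hook's origin; about 8 mm above the rail's axis when the hook hangs. The upper free tip ends 29 mm below this. Between the bows the wire slants from (x 20, z 14) to (x -20, z -14): so to unhook, raise the hook 35 mm (26 to 43), then shift it in its +x, off the bar; hang it the other way round.
- hook_low (a point): wire centre at the bottom of the lower bow, 62 mm below the hook's origin; the spatula must hang here.
- spatula: loose flat metal spatula of 4 mm plate, 0.18 to 0.34 kg. Origin: on the rivet at its handle end, mid thickness. x runs from handle to blade, z is normal to the plate. Handle 24 mm wide to x = +65 mm, then a blade 80 mm wide to x = +130. On the rivet swivels a tab with the hole, out in -x. It starts flat in the rack, all undersides 100 mm above the table, the rivet 12 mm beyond the shelf.
- tab_rivet (a point): the rivet again. The flat tab turns about it (axis z), stiffly: it stays where it is, up to 0.25 rad to either side, NOT REPORTED. Tab 4 mm thick, 36 mm wide, reaching to 43 mm from the rivet; its 11 mm through hole is centred 30 mm from the rivet (on -x when the tab is straight, up to 7.5 mm off to a side), 13 mm from the tab's end.
- blade_root (a point): where the spatula's handle meets its blade, x = +65 mm from the rivet, 65 mm from the far blade edge. Pushed up at the hole, the stored spatula resists with about 1 N, rises about 5 mm, and is then stopped rigidly by the rack's bar.
- rack: fixed white plastic rack, 104 mm wide. Origin on the table, 90 mm to the -x side of the stored spatula's rivet. Shelf (top at z = 100 mm) from x = 102 to 234 mm; cross bar over the blade at x = 157 to 170, gap 6.5 mm high; side guides 86 mm apart behind it, back stop at x = 227, else open above. Pulled 70 mm in -x the blade is clear of the bar, its far edge still on the shelf, free to be tipped up.
- rail: fixed steel drying rail: a round 10 mm bar along its y axis, axis 320 mm above the table, between posts at y = -110 and +110 mm. Origin on the table under the bar's middle. The hook hangs across it, hook x along rail x.
- pineapple: pineapple without crown standing upright, 104 mm thick, 150 mm tall, loose bystander; origin at the centre of its underside.
- knife: kitchen knife lying flat, black handle 110 mm, blade 150 mm, 14 mm high, loose bystander; origin near the joint of handle and blade, blade to +x.
- bowl: steel bowl, 130 mm wide, 55 mm tall, loose bystander; origin at the centre of its underside.
There are look-alikes about, which are no part of the job. What is shaped like the s_hook but red is not meant.

How it is judged:
On the way, in this order (a step that is already met when the one before it is completed fails the run):
1. the hook's lower tip has come up through the hole while the spatula still lies in the rack (z of hook_tip in the frame of spatula above 0.006 m and x of hook_tip in the frame of spatula between -0.042 and -0.018 m and y of hook_tip in the frame of spatula between -0.0105 and 0.0105 m and x of spatula in the frame of rack above 0.06 m), for 0.2 s.
2. the spatula hangs from the hook, clear of the rack and the table (distance between spatula and hook_low below 0.042 m and angle between spatula's own x axis and vertical above 2.6 rad and contact force between spatula and rack below 0.05 N and height (world z) of blade_root above 0.07 m), for 0.2 s.
At the end, for the whole second after the job is handed in: Hook on the rail between the posts (crown within 12 mm of the bar sideways, 2 to 15 mm above its axis, upright within 0.25 rad); spatula hanging from the lower bow (its rivet within 42 mm of the bow's bottom), blade down within 0.34 rad, off rack and table; both nearly still (0.12 m/s, 1 rad/s) (distance between spatula and hook_low below 0.042 m and angle between spatula's own x axis and vertical above 2.8 rad and angle between s_hook's own z axis and vertical below 0.25 rad and x of hook_top in the frame of rail between -0.012 and 0.012 m and y of hook_top in the frame of rail between -0.1 and 0.1 m and z of hook_top in the frame of rail between 0.322 and 0.335 m and linear speed of each of spatula, s_hook below 0.12 m/s and angular speed of spatula below 1 rad/s and contact force between spatula and rack below 0.05 N and height (world z) of blade_root above 0.07 m); the robot touches nothing.
It fails at once if the hook presses or pulls on the spatula with more than 20 N (contact force between s_hook and spatula above 20 N).
It fails at once if the gripper or arm touches the spatula (contact force between any of the fingers, the arm and spatula above 0.3 N).
It fails at once if the spatula is let down to the table (height (world z) of blade_root below 0.06 m).
It fails at once if a bystander is moved (distance of any of pineapple, knife, bowl from where it was at the start of the episode above 0.02 m).
It also fails if it takes over 72 s, if anything falls off the work surface, if the arm or the gripper's body presses on something with over 40 N, if the wrist force passes 120 N, or if a joint passes its speed limit or range.

## Working session

There is one attempt and no reset: what is moved stays moved. The work goes in short steps, Python scripts to look and compute and a tool call to move; the robot and the scene stay as the last step left them, time stands still between calls to the robot, and variables do not carry over. Pictures are saved under pics/ and viewed, and the job is handed in when it is done.

Besides the shell and the picture viewer there is one more tool, called as a command line: name --argument value ..., lists and objects as JSON in quotes. arm_command: Moves the arm, as the interface text tells. Its arguments: {"type":"object","properties":{"rows":{"type":"array","items":{"type":"array"}}},"required":["rows"]}

```bash
ls; mkdir -p pics; python3 - <<'E'
from rig import r,camera,camera_params,recognise
import cv2
print(r.observe())
for c in ["scene","top","wrist"]:
    p,d=camera(c); cv2.imwrite(f"pics/{c}0.png",p[:,:,::-1])
    P=camera_params(c); print(c,{k:(v.tolist() if hasattr(v,'tolist') else v) for k,v in P.items()})
    for l in ["s_hook","hook_grip","hook_tip","spatula","tab_rivet","blade_root","rack","rail"]:
        if c=="wrist": continue
        print(l,[(x['confidence'],[round(float(a),3) for a in x['xyz']]) for x in recognise(l,c)])
E
```

```text
pics
{'t': 0.0, 'q': array([-1.35977785e+00,  1.16493087e-01,  1.44229369e+00, -2.66042916e-06,
        1.58401156e+00, -3.77546694e-02]), 'joint_vel': array([-0.00029843,  0.00069124, -0.00070438, -0.00111781, -0.0003047 ,
        0.00025369]), 'joint_efforts': array([-4.70501545e-04, -7.21256804e+01, -6.22605371e+01,  7.79602351e-02,
        2.36999150e-02, -1.08630393e-04]), 'position': array([ 0.16617307, -0.65401741,  0.23188274]), 'tcp_rot': array([3.1060444 , 1.56959064, 1.78402118]), 'ft_force': array([-1.39404019,  0.5495067 , -0.95184663]), 'wrist_torque': array([-0.01968286,  0.01377603,  0.02013752]), 'opening': 0.09281236484191838}
scene {'fx': 425.871719498131, 'fy': 425.871719498131, 'cx': 279.72348772240014, 'cy': 208.2987553331953, 'dist_coeffs': [0.04314509793903424, 0.0, 0.0, 0.0, 0.0], 'R': [[-0.5975529978962764, 0.8018196863938526, 0.0039503438378110265], [0.6084095930824238, 0.45661285966603826, -0.649108976546221], [-0.5222721338061728, -0.3854735878096797, -0.7606851722957932]], 't': [0.3115977984815133, -0.2165977416272855, 1.696694029837107]}
s_hook [(0.71, 
[... 1274 characters left out ...]
, [0.378, 0.203, 0.005])]
spatula [(0.76, [0.679, -0.2, 0.108])]
tab_rivet [(0.76, [0.68, -0.2, 0.101])]
blade_root [(0.89, [0.682, -0.198, 0.105])]
rack [(0.77, [0.657, -0.179, 0.101])]
rail [(0.87, [0.503, 0.231, 0.008]), (0.69, [0.629, -0.474, 0.014])]
wrist {'fx': 372.4448856321494, 'fy': 372.4448856321494, 'cx': 281.50301452655117, 'cy': 208.7351964821926, 'dist_coeffs': [-0.027414040856407976, 0.0, 0.0, 0.0, 0.0], 'R': [[0.24614731887514618, -0.9692322438612365, 0.0005957099047719987], [-0.9243715007854344, -0.23456952136052983, 0.3008562251049113], [-0.29145981875082205, -0.07460561043517817, -0.9536693226403656]], 't': [-0.6755654360508933, -0.03470811908835297, 0.39135673349132183]}
```

View pics/scene0.png

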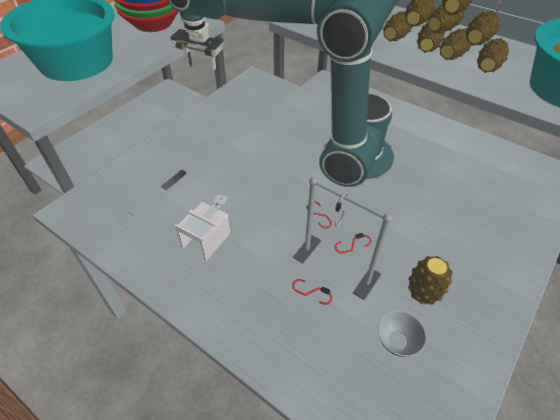

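View pics/top0.png

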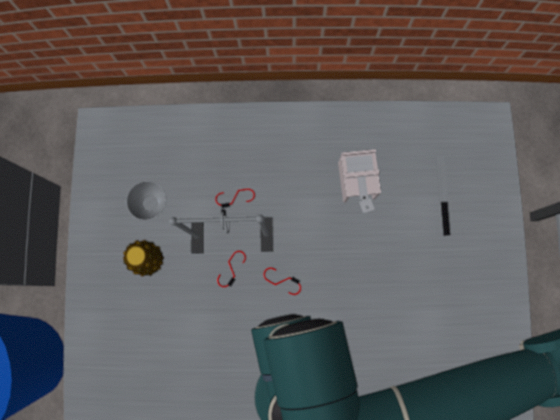

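View pics/wrist0.png

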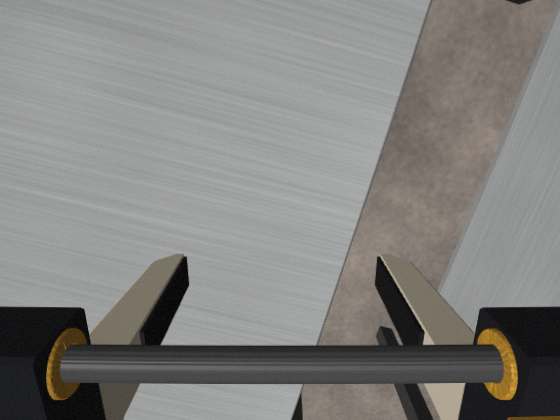

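Four S-hook shapes are visible. Three are red and lie on the table, at scene (320,215), (352,243) and (313,291). The fourth is steel with a black grip and hangs on the rail at scene (339,208) / top (226,215). That one fits the description, so I'll enlarge it and the rack.

```bash
python3 - <<'E'
import cv2,numpy as np
s=cv2.imread("pics/scene0.png");t=cv2.imread("pics/top0.png")
def c(i,x,y,w,h,k): return cv2.resize(i[y:y+h,x:x+w],None,fx=k,fy=k,interpolation=cv2.INTER_CUBIC)
a=np.hstack([c(s,300,170,100,75,4),c(t,170,185,100,75,4)])
b=np.hstack([c(s,160,180,100,75,4),c(t,320,142,100,75,4)])
cv2.imwrite("pics/crop1.png",np.vstack([a,b]))
E
```

```text
(no output)
```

View pics/crop1.png

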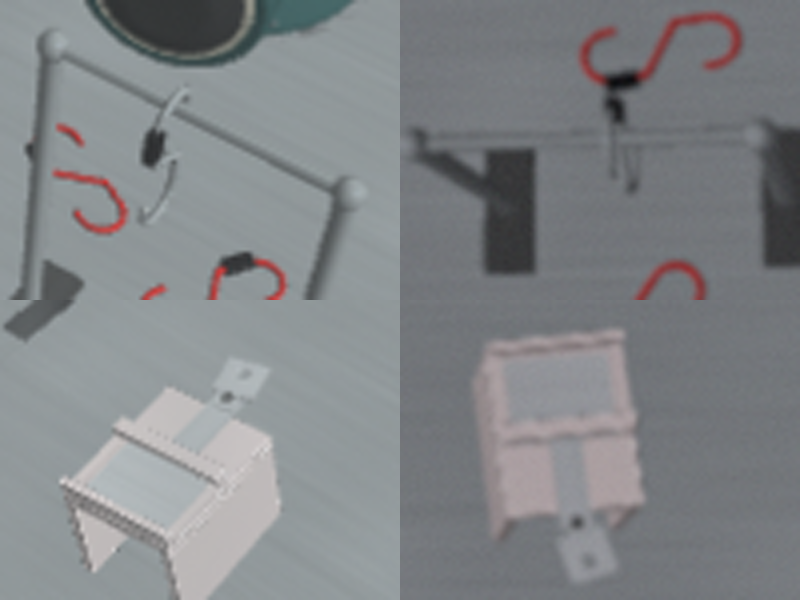

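```bash
cat > h.py <<'E'
import numpy as np,cv2
from scipy.spatial.transform import Rotation as R_
from rig import r,camera,camera_params,recognise
def KD(P): return np.array([[P['fx'],0,P['cx']],[0,P['fy'],P['cy']],[0,0,1.]]),np.array(P['dist_coeffs'],float)
def cloud(P,d):
    h,w=d.shape; K,D=KD(P)
    u,v=np.meshgrid(np.arange(w),np.arange(h))
    n=cv2.undistortPoints(np.stack([u,v],-1).reshape(-1,1,2).astype(np.float64),K,D).reshape(h,w,2)
    X=np.dstack([n,np.ones((h,w))])*d[...,None]
    X=(X-np.array(P['t']))@np.array(P['R'])
    X[d<=0]=np.nan
    return X
def proj(P,X):
    K,D=KD(P); rv,_=cv2.Rodrigues(np.array(P['R']))
    return cv2.projectPoints(np.atleast_2d(np.array(X,float)),rv,np.array(P['t'],float),K,D)[0].reshape(-1,2)
def onplane(P,px,z):
    K,D=KD(P); n=cv2.undistortPoints(np.array(px,float).reshape(-1,1,2),K,D).reshape(-1,2)
    Rm=np.array(P['R']); c=-Rm.T@np.array(P['t']); d=np.c_[n,np.ones(len(n))]@Rm
    return c+d*((z-c[2])/d[:,2])[:,None]
def toolR(s=None):
    s=s or r.observe(); return R_.from_euler('xyz',s['tcp_rot']).as_matrix()
def shot(name,tag):
    P=camera_params(name); p,d=camera(name); cv2.imwrite(f"pics/{tag}.png",p[:,:,::-1]); np.savez(f"pics/{tag}.npz",p=p,d=d,P=np.array(P,dtype=object)); return p,d,P
E
python3 - <<'E'
from h import *
np.set_printoptions(precision=4,suppress=True)
s=r.observe(); print(toolR(s)); P=camera_params("wrist")
T=toolR(s); tcp=s['position']; print("cam in tool",T.T@(-np.array(P['R']).T@P['t']-tcp)); print("cam axes in tool\n",np.array(P['R'])@T)
print("tcp px",proj(P,[tcp,tcp+T[:,0]*.014,tcp+T[:,0]*.062]))
for c in ["scene","top"]:
    p,d,P=shot(c,c+"1"); X=cloud(P,d)
    m=(X[...,2]>.3)&(X[...,2]<.35)&(X[...,1]>.0)&(X[...,1]<.4)&(X[...,0]>.35)
    Q=X[m]; print(c,len(Q),Q.min(0),Q.max(0))
    mm=m&(X[...,2]>.312)&(X[...,2]<.335); Q=X[mm]
    for y in np.arange(0.05,.35,.02):
        q=Q[(abs(Q[:,1]-y)<.01)]
        if len(q): print(round(y,2),len(q),np.median(q,0))
    m=(X[...,2]>.085)&(X[...,2]<.125)&(X[...,1]<-.08)&(X[...,1]>-.35)&(X[...,0]>.4)&(X[...,0]<.9)
    Q=X[m]; print("rack",len(Q),Q.min(0),Q.max(0))
    rct=cv2.minAreaRect(Q[Q[:,0]>.62][:,:2].astype(np.float32)*1000); print(rct)
E
```

```text
[[ 0.      0.9692  0.2462]
 [-0.      0.2462 -0.9692]
 [-1.      0.      0.    ]]
cam in tool [-0.1514  0.0846  0.0004]
cam axes in tool
 [[-0.0006 -0.0001  1.    ]
 [-0.3009 -0.9537 -0.0002]
 [ 0.9537 -0.3009  0.0005]]
tcp px [[280.5508 285.6551]
 [280.6031 271.5209]
 [280.7364 235.5146]]
scene 498 [0.4817 0.0874 0.3001] [0.5339 0.3282 0.3326]
0.09 27 [0.511  0.0948 0.3271]
0.11 39 [0.5073 0.1047 0.324 ]
0.13 26 [0.5058 0.1305 0.3235]
0.15 25 [0.5061 0.1502 0.323 ]
0.17 26 [0.5056 0.1699 0.3236]
0.19 64 [0.5077 0.1917 0.3231]
0.21 26 [0.5049 0.2098 0.3235]
0.23 32 [0.5045 0.2298 0.3229]
0.25 30 [0.5045 0.2495 0.3218]
0.27 33 [0.5041 0.2698 0.3237]
0.29 30 [0.5035 0.2905 0.3233]
0.31 54 [0.5053 0.3131 0.3253]
0.33 26 [0.5034 0.3235 0.3251]
rack 1367 [ 0.5538 -0.2521  0.085 ] [ 0.745  -0.1353  0.1213]
((679.2315063476562, -194.0400390625), (124.83518981933594, 111.64215850830078), 4.585744857788086)
top 494 [0.4775 0.0803 0.3027] [0.5276 0.3204 0.3349]
0.09 60 [0.5002 0.09   0.328 ]
0.11 32 [0.5002 0.1092 0.3245]
0.13 32 [0.5004 0.1291 0.3239]
0.15 32 [0.5009 0.1492 0.325 ]
0.17 32 [0.5003 0.1693 0.3238]
0.19 81 [0.501  0.1853 0.3249]
0.21 33 [0.4993 0.2105 0.3253]
0.23 31 [0.4982 0.2306 0.3248]
0.25 31 [0.5007 0.2493 0.3244]
0.27 32 [0.4987 0.2692 0.3242]
0.29 31 [0.4968 0.2895 0.3244]
0.31 57 [0.4968 0.3086 0.3278]
0.33 1 [0.4945 0.3204 0.3237]
rack 1711 [ 0.5488 -0.2564  0.0853] [ 0.7384 -0.1414  0.1248]
((675.7153930664062, -199.2657012939453), (118.16323852539062, 107.1802749633789), 4.641369342803955)
```

```bash
python3 - <<'E'
from h import *
P=camera_params("top"); print(onplane(P,[[364.2,197.5],[367,207],[226,215]],.104))
P=camera_params("scene"); print(onplane(P,[[160+227/4,180+97/4],[160+245/4,180+77/4]],.104))
E
```

```text
[[ 0.59368814 -0.20740857  0.104     ]
 [ 0.56470402 -0.21456264  0.104     ]
 [ 0.54697571  0.20532729  0.104     ]]
[[ 0.59560429 -0.2001882   0.104     ]
 [ 0.57058817 -0.20306631  0.104     ]]
```

arm_command --rows '[[[-0.2,4.1,-2.8],[0,0,0],9.3],[[-0.2,4.1,-2.8],[0,0,0],9.3],[[-0.2,4.1,-2.8],[0,0,0],9.3],[[-0.2,4.1,-2.8],[0,0,0],9.3],[[-0.2,4.1,-2.8],[0,0,0],9.3],[[-0.2,4.1,-2.8],[0,0,0],9.3],[[-0.2,4.1,-2.8],[0,0,0],9.3],[[-0.2,4.1,-2.8],[0,0,0],9.3],[[-0.2,4.1,-2.8],[0,0,0],9.3],[[-0.2,4.1,-2.8],[0,0,0],9.3],[[0,4.1,-2.8],[0,0,0],9.3],[[0,4.1,-2.8],[0,0,0],9.3],[[0,0,0],[9.6,0,0],9.3],[[0,0,0],[0,0,0],9.3],[[0,0,0],[0,0,0],9.3]]'

```text
t: 2.92
position: [0.5601, -0.2078, 0.2528]
tcp_rot: [0.782, 1.571, -0.704]
ft_force: [0.2, -0.2, -0.7]
opening: 0.0928
```

```bash
python3 - <<'E'
from h import *
np.set_printoptions(precision=4,suppress=True)
s=r.observe();print(s['t'],s['position'],toolR(s)[:,1],s['joint_vel'],s['ft_force'])
p,d,P=shot("wrist","w2")
X=cloud(P,d); m=abs(X[...,2]-.104)<.012; cv2.imwrite("pics/w2m.png",(m*255).astype(np.uint8))
for l in ["tab_rivet","spatula","rack","blade_root"]: print(l,[(x['confidence'],x['xyz']) for x in recognise(l,"wrist")])
E
```

```text
2.925 [ 0.5601 -0.2078  0.2528] [0.9964 0.0842 0.0001] [-0.0056 -0.001  -0.0002 -0.0001 -0.0011  0.0102] [ 0.1502 -0.1849 -0.6688]
tab_rivet [(0.59, [0.6749, -0.2001, 0.1026])]
spatula [(0.67, [0.6784, -0.1968, 0.1041])]
rack [(0.6, [0.651, -0.2003, 0.0968])]
blade_root [(0.59, [0.6775, -0.2003, 0.1049])]
```

View pics/w2.png

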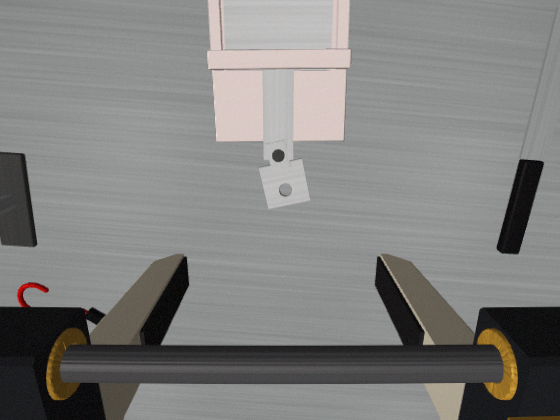

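The wrist view shows the rivet at (279,155) and the hole at (285,190). The tab is swivelled to the image right (-y), and the rack bar runs along row 60.

```bash
python3 - <<'E'
from h import *
np.set_printoptions(precision=4,suppress=True)
z=np.load("pics/w2.npz",allow_pickle=True);p=z['p'];d=z['d'];P=z['P'].item()
g=cv2.cvtColor(p,cv2.COLOR_RGB2GRAY)
X=cloud(P,d)
def plan(px,zz=.104): return onplane(P,px,zz)
# rivet: dark
m=(g<90)&(np.indices(g.shape)[0]<170)&(np.indices(g.shape)[0]>140)&(abs(np.indices(g.shape)[1]-279)<15)
v,u=np.nonzero(m); ri=[u.mean(),v.mean()]; print("riv",ri,len(u))
sub=g[178:203,272:299]; print(sub[::2,::2])
m=np.zeros_like(g,bool); 
zz=X[178:203,272:299,2]; print((zz[::3,::3]*1000).round())
cv2.imwrite("pics/tab.png",cv2.resize(p[130:220,235:325,::-1],None,fx=6,fy=6,interpolation=cv2.INTER_CUBIC))
E
```

```text
riv [np.float64(277.95535714285717), np.float64(155.25892857142858)] 112
[[193 191 188 188 185 184 188 184 183 185 188 189 193 190]
 [185 184 182 185 184 188 189 189 191 190 193 193 193 188]
 [186 187 188 193 191 190 192 193 193 191 191 189 189 191]
 [191 190 192 193 189 153 153 151 158 186 187 187 189 188]
 [189 188 192 188 137 149 149 146 149 155 196 190 188 189]
 [188 187 186 189 147 147 150 148 147 146 189 189 191 188]
 [188 189 190 189 150 153 152 150 151 152 177 189 186 188]
 [193 191 191 190  95 146 146 146 147 144 199 187 186 186]
 [189 190 190 188 135 106 136 144 136 165 185 185 184 186]
 [190 186 188 187 184 174 136 153 172 186 191 188 190 190]
 [186 183 185 186 187 187 187 188 188 188 188 190 187 184]
 [185 187 187 188 189 188 186 188 188 183 181 185 187 188]
 [189 193 188 186 185 184 185 187 185 185 186 188 189 178]]
[[103. 103. 104. 103. 104. 104. 104. 104. 103.]
 [101. 104. 102. 103. 103. 103. 103. 104. 104.]
 [104. 103. 103. 103.  -1.  -0. 103. 103. 104.]
 [103. 103. 103.  -2.  -1.  -1.  -2. 104. 103.]
 [103. 104. 103.  -1.  -2.  -0.   1. 103. 102.]
 [103. 103. 103. 100.  -1.  -1. 100. 104. 103.]
 [104. 104. 102. 103. 101. 102. 103. 103. 103.]
 [104. 105. 103. 105. 103. 103. 103. 103. 103.]
 [103. 103. 102. 104. 103. 102. 103. 103. 105.]]
```

View pics/tab.png

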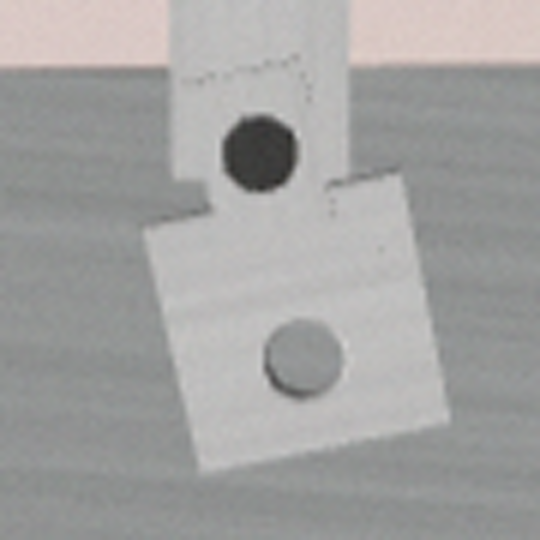

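```bash
python3 - <<'E'
from h import *
np.set_printoptions(precision=4,suppress=True)
z=np.load("pics/w2.npz",allow_pickle=True);p=z['p'];P=z['P'].item()
q=onplane(P,[[278.3,155.3],[285.4,189.6],[235+200/6,130+470/6],[235+450/6,130+422/6]],.104)
print(q, np.linalg.norm(q[0]-q[1]),np.linalg.norm(q[2]-q[3]))
e=onplane(P,[[216.5,140.5],[344.5,139.5],[214,80],[346,80]],.100); print(e,np.linalg.norm(e[0]-e[1])); f=e[1]-e[0]; print("rack yaw from edge",np.arctan2(f[0],-f[1]))
h=onplane(P,[[263.5,75],[263.8,155],[292.8,75],[293,155]],.104); 
for a,b in ((0,1),(2,3)): f=h[a]-h[b]; print("handle",np.arctan2(f[1],f[0]))
f=q[0]-q[1]; print("tab dir",np.arctan2(f[1],f[0]))
E
```

```text
[[ 0.5951 -0.2027  0.104 ]
 [ 0.567  -0.2109  0.104 ]
 [ 0.5496 -0.198   0.104 ]
 [ 0.5595 -0.2323  0.104 ]] 0.029223888859341848 0.035739510233637285
[[ 0.6023 -0.1518  0.1   ]
 [ 0.6118 -0.2551  0.1   ]
 [ 0.6487 -0.1483  0.1   ]
 [ 0.6573 -0.2502  0.1   ]] 0.10375319654294703
rack yaw from edge 0.09187940594892947
handle 0.07429847126465976
handle 0.09555572462031406
tab dir 0.28511028601151744
```

arm_command --rows '[[[-5.5,0,0],[0,0,0],9.3],[[-5.5,0,-2],[0,0,0],9.3],[[-4,0,-4],[0,0,0],9.3],[[-1.7,0,-5.6],[0,0,0],9.3],[[0,0,-5.6],[0,0,0],9.3],[[0,0,-5.6],[0,0,0],9.3],[[0,0,-5.6],[0,0,0],9.3],[[0,0,-5.6],[0,0,0],9.3],[[0,0,-5.6],[0,0,0],9.3],[[0,0.3,-0.3],[3.7,0,0],9.3],[[0,0,0],[0,0,0],9.3],[[0,0,0],[0,0,0],9.3]]'

```text
t: 4.68
position: [0.531, 0.1899, 0.4197]
tcp_rot: [1.312, 1.571, -0.242]
ft_force: [-0.4, 0.1, -0.4]
opening: 0.0933
```

```bash
python3 - <<'E'
from h import *
np.set_printoptions(precision=4,suppress=True)
s=r.observe();print(s['t'],s['position'],toolR(s)[:,1],s['ft_force'])
p,d,P=shot("wrist","w3")
X=cloud(P,d)
for l in ["hook_grip","s_hook"]: print(l,[(x['confidence'],x['xyz'],proj(P,x['xyz'])) for x in recognise(l,"wrist")])
E
```

```text
4.675 [0.531  0.1899 0.4197] [0.9998 0.0175 0.0001] [-0.432   0.0739 -0.3733]
hook_grip [(0.72, [0.6182, 0.2005, 0.0093], array([[274.8216,  89.6708]])), (0.69, [0.5174, 0.1896, 0.317], array([[280.9697, 232.3927]])), (0.69, [0.3944, 0.0883, 0.0043], array([[341.9196, 234.5941]])), (0.62, [0.4139, 0.1993, 0.0069], array([[274.0524, 222.7833]]))]
s_hook [(0.82, [0.4127, 0.2049, 0.0033], array([[270.6246, 222.6766]])), (0.76, [0.5166, 0.1907, 0.3135], array([[279.4698, 231.6704]])), (0.57, [0.6652, -0.1448, 0.0533], array([[537.3952,  58.579 ]])), (0.45, [0.3958, 0.0929, 0.0047], array([[339.2009, 233.8398]]))]
```

View pics/w3.png

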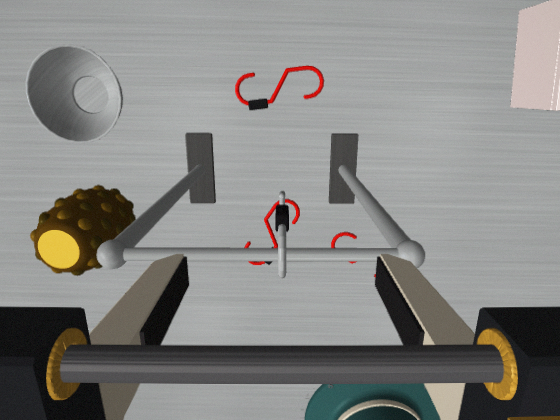

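```bash
python3 - <<'E'
from h import *
np.set_printoptions(precision=4,suppress=True)
z=np.load("pics/w3.npz",allow_pickle=True);p=z['p'];d=z['d'];P=z['P'].item()
X=cloud(P,d)
I=np.indices(d.shape)
m=(X[...,2]>.2)&(abs(I[1]-283)<20)&(I[0]>185)&(I[0]<290)
g=p.max(2)
gm=m&(g<60); print("grip",gm.sum(),np.median(X[gm],0),X[gm].min(0),X[gm].max(0), np.nonzero(gm)[1].mean())
for v in range(188,282,4):
    q=np.nonzero(m[v])[0]; 
    if len(q): print(v,q.mean(),len(q),np.median(X[v,q],0))
r_=(X[...,2]>.3)&(X[...,2]<.34)&(I[1]>125)&(I[1]<395)&(abs(I[0]-255)<10)
for y in np.arange(.11,.3,.02):
    q=X[r_&(abs(X[...,1]-y)<.01)]; print(round(y,2),len(q),np.median(q,0) if len(q) else '')
cv2.imwrite("pics/hk.png",cv2.resize(p[180:290,235:335,::-1],None,fx=5,fy=5,interpolation=cv2.INTER_CUBIC))
print(proj(P,[[.525,.19,.297],[.503,.19,.328]]))
E
```

```text
grip 280 [0.5286 0.189  0.312 ] [0.5175 0.1844 0.2886] [0.5306 0.1938 0.3146] 281.9642857142857
192 281.5 6 [0.5239 0.1893 0.2271]
196 281.5 6 [0.5212 0.1893 0.2316]
200 281.5 6 [0.5106 0.1891 0.2084]
204 281.5 8 [0.5303 0.1894 0.2879]
208 282.0 13 [0.5301 0.189  0.298 ]
212 282.0 13 [0.53   0.1891 0.3078]
216 281.5 14 [0.5286 0.1894 0.313 ]
220 281.5 14 [0.5256 0.1894 0.3128]
224 281.5 14 [0.5226 0.1893 0.3133]
228 281.5 14 [0.5207 0.1893 0.3166]
232 281.5 8 [0.5189 0.1892 0.3201]
236 281.5 8 [0.517  0.1892 0.3229]
240 281.5 8 [0.5147 0.1892 0.3249]
244 281.5 8 [0.5123 0.1891 0.3265]
248 283.0 39 [0.5063 0.188  0.3198]
252 282.5 38 [0.5046 0.1883 0.3231]
256 283.0 39 [0.5019 0.1879 0.3243]
260 283.0 39 [0.4983 0.1879 0.3232]
264 281.5 8 [0.498  0.1889 0.3292]
268 281.5 8 [0.4944 0.1888 0.3285]
272 281.5 8 [0.4903 0.1887 0.3266]
276 281.5 6 [0.4853 0.1887 0.3234]
0.11 134 [0.5061 0.1131 0.322 ]
0.13 380 [0.5039 0.13   0.323 ]
0.15 354 [0.5038 0.1499 0.3232]
0.17 363 [0.5035 0.1698 0.3233]
0.19 399 [0.5036 0.19   0.3242]
0.21 362 [0.5028 0.2099 0.3233]
0.23 351 [0.5026 0.23   0.3232]
0.25 344 [0.5022 0.2496 0.3232]
0.27 235 [0.5034 0.2726 0.3227]
0.29 373 [0.5017 0.2902 0.3231]
[[280.6476 213.9066]
 [280.0511 256.7896]]
```

View pics/hk.png

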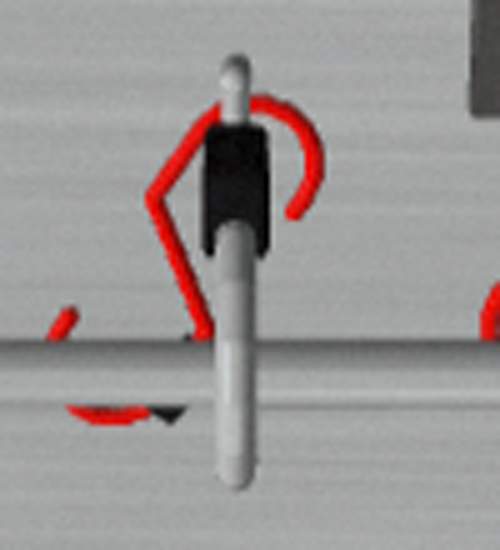

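arm_command --rows '[[[3,-0.8,0],[0,0,0],6],[[4,0,0],[0,0,0],5],[[3.5,0,0],[0,0,0],4],[[2.2,0,0],[0,0,0],4],[[0,0,0],[0,0,0],4],[[0,0,0],[0,0,0],4]]'

```text
t: 5.58
position: [0.5233, 0.1904, 0.2942]
tcp_rot: [1.871, 1.569, 0.317]
ft_force: [0.4, -0.1, 0.9]
opening: 0.0416
```

```bash
python3 - <<'E'
from h import *
np.set_printoptions(precision=4,suppress=True)
s=r.observe();print(s['t'],s['position'],s['opening'],s['ft_force'])
p,d,P=shot("wrist","w4")
X=cloud(P,d);I=np.indices(d.shape)
m=(X[...,2]>.2)&(abs(I[1]-283)<14)&(I[0]>150)&(I[0]<400)
g=p.max(2); gm=m&(g<60)&(X[...,2]>.27)&(X[...,2]<.33)
q=X[gm];print(len(q),np.median(q,0),q.min(0),q.max(0))
E
```

```text
5.575 [0.5233 0.1904 0.2942] 0.041557462416391855 [ 0.3654 -0.0972  0.9192]
1111 [0.5291 0.1894 0.3105] [0.5168 0.1843 0.2864] [0.5308 0.1943 0.3148]
```

View pics/w4.png

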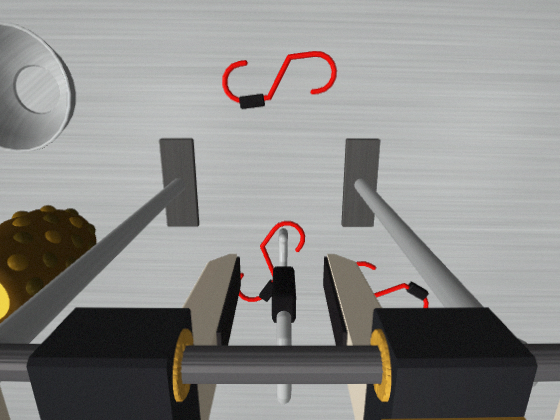

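arm_command --rows '[[[0,0,0.1],[0,0,0],1.6],[[0,0,0],[0,0,0],0.6],[[0,0,0],[0,0,0],0.3],[[0,0,0],[0,0,0],0],[[0,0,0],[0,0,0],0],[[0,0,0],[0,0,0],0]]'

```text
t: 6.38
position: [0.5229, 0.1894, 0.2927]
tcp_rot: [1.131, 1.571, -0.423]
ft_force: [-0.0, -0.7, 1.1]
opening: 0.01
```

```bash
python3 - <<'E'
from h import *
s=r.observe();print(s['t'],s['position'],s['opening'],s['ft_force'])
p,d,P=shot("wrist","w5")
E
```

```text
6.375 [0.52294155 0.18936509 0.29268499] 0.010012754214622572 [-0.04945919 -0.74706878  1.05299025]
```

View pics/w5.png

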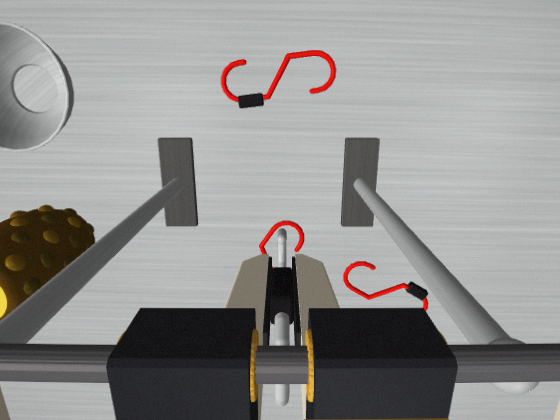

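arm_command --rows '[[[-1.2,0,0],[0,0,0],0],[[-1.2,0,0],[0,0,0],0],[[-1.1,0,0],[0,0,0],0],[[0,0,0],[0,0,0],0],[[0,1.5,0],[0,0,0],0],[[0,2,0],[0,0,0],0],[[0,2.5,0],[0,0,0],0],[[0,0,0],[0,0,0],0]]'

```text
t: 7.42
position: [0.5845, 0.1902, 0.3259]
tcp_rot: [-1.288, 1.568, -2.843]
ft_force: [-0.2, -0.2, -0.5]
opening: 0.0099
```

```bash
python3 - <<'E'
from h import *
s=r.observe();print(s['t'],s['position'],s['opening'],s['ft_force'])
p,d,P=shot("wrist","w6")
p,d,P=shot("scene","s6")
E
```

```text
7.425 [0.58445224 0.19019323 0.32591939] 0.00985354950188297 [-0.23082275 -0.20439888 -0.5082013 ]
```

View pics/w6.png

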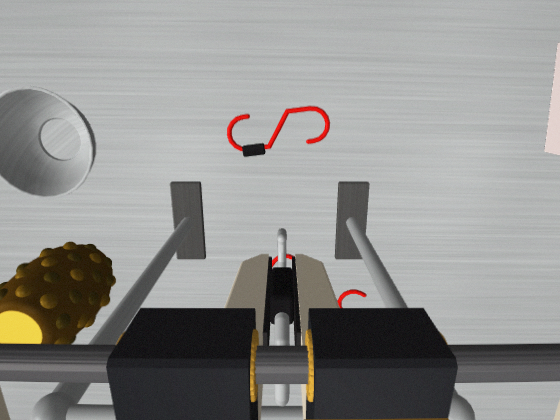

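View pics/s6.png

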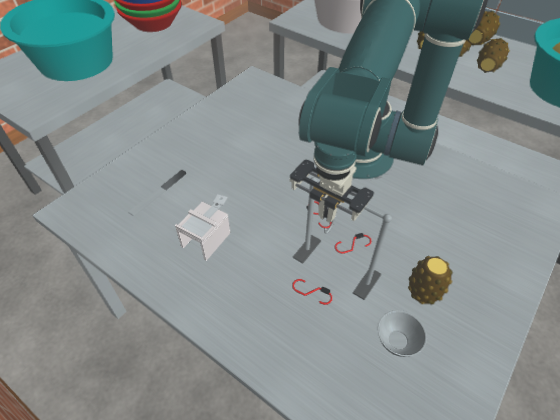

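arm_command --rows '[[[0,0,2],[0,0,0],0],[[0,0,4],[-1,0,0],0],[[0,-0.8,5],[-1,0,0],0],[[0,-1,5],[-1,0,0],0],[[0,-1,5],[-1,0,0],0],[[0,-1,5],[0,0,0],0],[[1,-1,5],[0,0,0],0],[[1.5,-1,5],[0,0,0],0],[[1.5,-1,3],[0,0,0],0],[[1.5,-1,1],[0,0,0],0],[[0,0,0],[0,0,0],0],[[0,0,0],[0,0,0],0]]'

```text
t: 9.02
position: [0.5305, -0.2137, 0.2735]
tcp_rot: [1.253, 1.57, -0.231]
ft_force: [0.8, 0.8, -0.6]
opening: 0.01
```

```bash
python3 - <<'E'
from h import *
s=r.observe();print(s['t'],s['position'],toolR(s)[:,1],s['opening'],s['ft_force'])
E
```

```text
9.025 [ 0.53047101 -0.21372394  0.27351255] [0.9961989  0.08710171 0.00102241] 0.010046965245137136 [ 0.80696541  0.79376397 -0.58592433]
```

arm_command --rows '[[[3,-1.5,0],[0,0,0],0],[[3.5,0,0],[0,0,0],0],[[2.5,0,0],[0,0,0],0],[[0,0,0],[0,0,0],0],[[0,0,0],[0,0,0],0]]'

```text
t: 9.65
position: [0.516, -0.2155, 0.1844]
tcp_rot: [1.058, 1.569, -0.425]
ft_force: [-0.7, -0.4, -0.9]
opening: 0.0101
```

```bash
python3 - <<'E'
from h import *
s=r.observe();print(s['t'],s['position'],toolR(s)[:,1],s['ft_force'])
p,d,P=shot("wrist","w7")
cv2.imwrite("pics/w7c.png",cv2.resize(p[100:260,200:360,::-1],None,fx=5,fy=5,interpolation=cv2.INTER_CUBIC)[:600])
X=cloud(P,d)
for v in range(214,250,2): print(v,(X[v,278:288,2]*1000).round().tolist())
E
```

```text
9.65 [ 0.51604942 -0.21549274  0.18441881] [0.99619216 0.08716973 0.00161541] [-0.65218192 -0.35579566 -0.86991628]
214 [-1.0, -1.0, -1.0, -1.0, -0.0, -1.0, -1.0, -1.0, -2.0, -1.0]
216 [-0.0, 0.0, -1.0, -1.0, -2.0, -1.0, -1.0, -2.0, -1.0, -1.0]
218 [-2.0, 0.0, -1.0, 1.0, -1.0, -0.0, -2.0, nan, -2.0, -1.0]
220 [-1.0, -2.0, -1.0, -1.0, -1.0, 0.0, -0.0, -2.0, -1.0, 0.0]
222 [-0.0, -1.0, -0.0, -2.0, -1.0, 0.0, -3.0, -1.0, -0.0, -1.0]
224 [-0.0, -2.0, -2.0, -2.0, -2.0, -0.0, -1.0, 0.0, -2.0, -2.0]
226 [-1.0, -2.0, -2.0, -1.0, -1.0, -1.0, -2.0, -0.0, -1.0, -0.0]
228 [-0.0, 0.0, 108.0, 107.0, 107.0, 106.0, -0.0, -0.0, -0.0, -1.0]
230 [111.0, 113.0, 114.0, 114.0, 116.0, 114.0, 113.0, 109.0, 0.0, -1.0]
232 [116.0, 117.0, 118.0, 118.0, 120.0, 118.0, 117.0, 117.0, 109.0, -1.0]
234 [121.0, 121.0, 122.0, 122.0, 121.0, 121.0, 120.0, 118.0, 117.0, -2.0]
236 [122.0, 122.0, 124.0, 123.0, 124.0, 123.0, 123.0, 122.0, 120.0, -0.0]
238 [124.0, 123.0, 123.0, 124.0, 124.0, 123.0, 123.0, 122.0, 121.0, -1.0]
240 [123.0, 124.0, 125.0, 123.0, 123.0, 124.0, 123.0, 122.0, -0.0, -1.0]
242 [100.0, 100.0, 123.0, 124.0, 124.0, 123.0, 99.0, 100.0, 0.0, -2.0]
244 [97.0, 99.0, 99.0, 100.0, 99.0, 99.0, 98.0, 97.0, -1.0, 0.0]
246 [98.0, 98.0, 100.0, 99.0, 98.0, 99.0, 99.0, 98.0, -2.0, -1.0]
248 [98.0, 97.0, 98.0, 99.0, 98.0, 98.0, 97.0, 98.0, -1.0, -0.0]
```

View pics/w7.png

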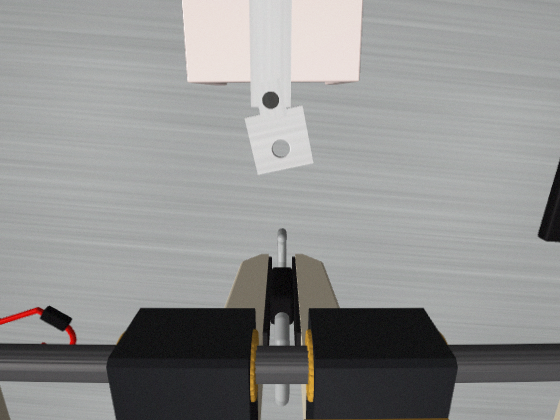

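View pics/w7c.png

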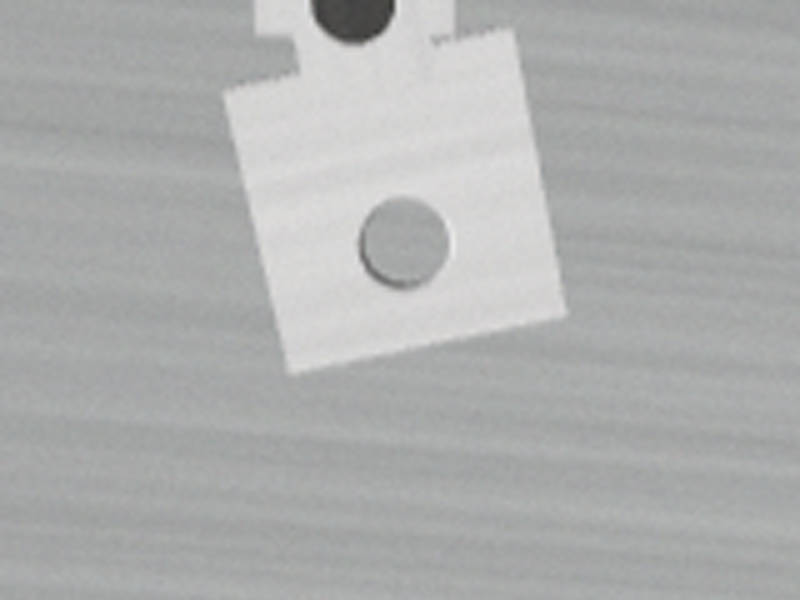

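The tip nose is at (282,237), its top at z ≈ 0.124, and the hole is at (281,148). Both are in one picture, so I can measure their relative offset directly.

```bash
python3 - <<'E'
from h import *
np.set_printoptions(precision=4,suppress=True)
z=np.load("pics/w7.npz",allow_pickle=True);p=z['p'];d=z['d'];P=z['P'].item()
X=cloud(P,d)
R7=R_.from_euler('xyz',[0,0,0])
Q=X[227:244,270:295].reshape(-1,3); Q=Q[(Q[:,2]>.104)]
print("tip pts",Q.min(0),Q.max(0),len(Q)); 
# sphere fit r=3mm-ish nose: fit center
from scipy.optimize import least_squares
N=Q[Q[:,2]>.118]
f=lambda c:np.linalg.norm(N-c,axis=1)-.003
c=least_squares(f,N.mean(0)-[0,0,.003],loss='soft_l1',f_scale=.001).x; print("tip sphere",c,"med",np.median(N,0))
for zt in(.121,.124): print(onplane(P,[[281.7,237]],zt))
print("hole",onplane(P,[[281.1,148.5]],.104)); rv=onplane(P,[[200+353/5,100]],.105); print("riv",rv)
tcp=np.array([0.51604942,-0.21549274,0.18441881]); 
h=onplane(P,[[281.1,148.5]],.104)[0]; ty=np.array([.9962,.0872,0]);tz=np.array([.0872,-.9962,0])
print("delta tool y,z:",(h-c)@ty,(h-c)@tz, h-c)
E
```

```text
tip pts [ 0.5119 -0.2191  0.1062] [ 0.5176 -0.2132  0.125 ] 126
tip sphere [ 0.5143 -0.2161  0.1208] med [ 0.5152 -0.2162  0.1226]
[[ 0.5148 -0.2162  0.121 ]]
[[ 0.5159 -0.2161  0.124 ]]
hole [[ 0.5668 -0.2113  0.104 ]]
riv [[ 0.5952 -0.2025  0.105 ]]
delta tool y,z: 0.0527499895394489 -0.0001565761674659062 [ 0.0525  0.0048 -0.0168]
```

arm_command --rows '[[[1.5,0,0],[0,0,0],0],[[1.4,0,0],[0,0,0],0],[[0.5,0,0],[0,0,0],0],[[0,0,0],[0,0,0],0],[[0,2,0],[0,0,0],0],[[0,2,0],[0,0,0],0],[[0,1.27,0],[0,0,0],0],[[0,0,0],[0,0,0],0],[[0,0,0],[0,0,0],0],[[0,0,0],[0,0,0],0]]'

```text
t: 10.95
position: [0.5675, -0.2113, 0.1488]
tcp_rot: [0.775, 1.571, -0.71]
ft_force: [-0.4, -0.1, -1.0]
opening: 0.0102
```

```bash
python3 - <<'E'
from h import *
np.set_printoptions(precision=4,suppress=True)
s=r.observe();print(s['t'],s['position'],toolR(s)[:,1],s['ft_force'])
p,d,P=shot("wrist","w8")
cv2.imwrite("pics/w8c.png",cv2.resize(p[150:270,215:345,::-1],None,fx=5,fy=5,interpolation=cv2.INTER_CUBIC))
c=np.array([.5143,-.2161]); dp=s['position']-np.array([0.51605,-0.21549,0.18442]); tip=c+dp[:2]; print("tip est",tip,"hole .5668 -.2113; err",tip-[.5668,-.2113])
E
```

```text
10.95 [ 0.5675 -0.2113  0.1488] [0.9963 0.0862 0.0001] [-0.4333 -0.1002 -0.9666]
tip est [ 0.5657 -0.2119] hole .5668 -.2113; err [-0.0011 -0.0006]
```

View pics/w8c.png

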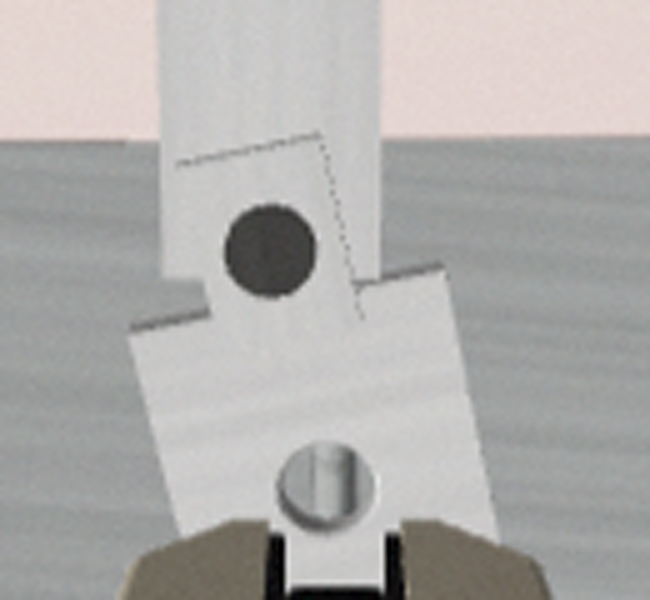

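arm_command --rows '[[[0,0.1,-0.1],[0,0,0],0],[[-0.5,0,0],[0,0,0],0],[[-0.4,0,0],[0,0,0],0],[[0,0,0],[0,0,0],0],[[0,0,0],[0,0,0],0]]'

```text
t: 11.62
position: [0.5687, -0.2102, 0.1576]
tcp_rot: [0.29, 1.571, -1.195]
ft_force: [-0.3, 0.4, -1.4]
opening: 0.0099
```

```bash
cat > chk.py <<'E'
from h import *
import sys
np.set_printoptions(precision=4,suppress=True)
tag=sys.argv[1]
s=r.observe();print(s['t'],s['position'],toolR(s)[:,1],s['ft_force'],s['opening'])
p,d,P=shot("wrist",tag)
cv2.imwrite(f"pics/{tag}c.png",cv2.resize(p[150:270,215:345,::-1],None,fx=5,fy=5,interpolation=cv2.INTER_CUBIC))
dp=s['position']-np.array([0.51605,-0.21549,0.18442]); tip=np.array([.5143,-.2161,.124])+dp; print("tip est",tip,"err",tip[:2]-[.5668,-.2113])
X=cloud(P,d); print((X[236:256:2,272:290:2,2]*1000).round())
E
python3 chk.py w9
```

```text
11.625 [ 0.5687 -0.2102  0.1576] [0.9963 0.0863 0.    ] [-0.2938  0.4369 -1.3828] 0.009909935325883818
tip est [ 0.567  -0.2108  0.0972] err [0.0002 0.0005]
[[103. 103. 104.  95.  97.  97.  95.  93. 103.]
 [104. 104.  -1.  96.  98.  97.  97.  95.  -1.]
 [104.  -1.   0.  97.  98.  97.  96.  -1.  -1.]
 [104.  -1.  -1.  73.  97.  96.  74.  -1.  -1.]
 [104.   0.  -2.  71.  73.  72.  71.  -1.  -0.]
 [103. 101.  -1.  71.  73.  73.  72.  -2.  -0.]
 [104. 102. 101.  70.  72.  71.  72.  -1. 100.]
 [103. 104. 103. 101. 100. 100. 100. 103. 103.]
 [103. 102. 103. 103. 103. 104. 102. 102. 103.]
 [103. 103. 103. 104. 103. 104. 104. 105. 103.]]
```

View pics/w9c.png

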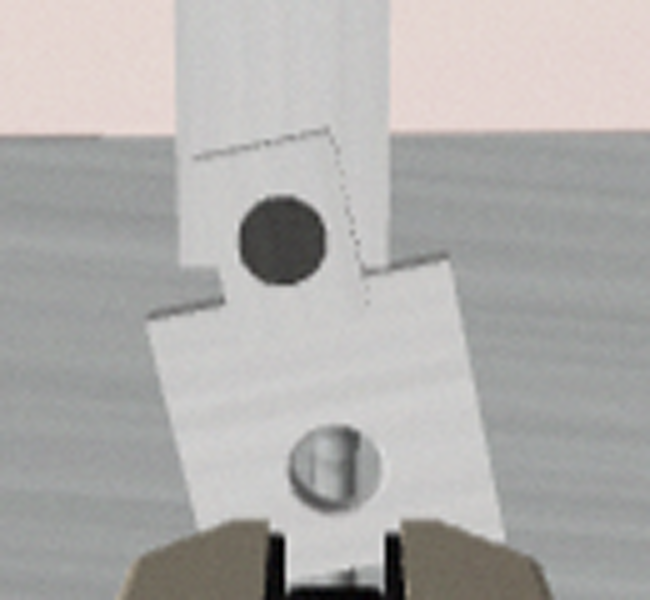

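```bash
python3 - <<'E'
from h import *
np.set_printoptions(precision=4,suppress=True)
z=np.load("pics/w9.npz",allow_pickle=True);p=z['p'];d=z['d'];P=z['P'].item()
X=cloud(P,d)[225:262,265:300]; q=X[(X[...,2]>.088)&(X[...,2]<.0995)]; print(len(q),q.min(0),q.max(0),np.median(q,0))
# hole: contour
g=p[225:262,265:300].max(2); 
cx=215+336/5;cy=150+468/5
print("hole",onplane(P,[[cx,cy]],.104), "tip nose", onplane(P,[[282.2,150+452/5],[282.2,241]],.0965))
E
```

```text
70 [ 0.5609 -0.2161  0.0933] [ 0.5694 -0.2064  0.0994] [ 0.5671 -0.2109  0.0963]
hole [[ 0.5671 -0.2111  0.104 ]] tip nose [[ 0.566  -0.2112  0.0965]
 [ 0.5656 -0.2113  0.0965]]
```

arm_command --rows '[[[-0.2,0,0],[0,0,0],0],[[-0.2,0,0],[0,0,0],0],[[-0.2,0,0],[0,0,0],0],[[-0.2,0,0],[0,0,0],0],[[0,0,0],[0,0,0],0],[[0,0,0],[0,0,0],0]]'

```text
t: 12.42
position: [0.5688, -0.2101, 0.1656]
tcp_rot: [2.089, 1.571, 0.605]
ft_force: [0.1, -1.0, -1.0]
opening: 0.0096
```

```bash
python3 chk.py w10
```

```text
12.425 [ 0.5688 -0.2101  0.1656] [0.9963 0.0864 0.    ] [ 0.0864 -0.9777 -0.998 ] 0.009570359175860596
tip est [ 0.567  -0.2108  0.1052] err [0.0002 0.0005]
[[105.  -2.  -0. 104. 104. 103. 105. 100.  -1.]
 [103.  -1.  -1. 105. 105. 104. 104. 102.  -1.]
 [102. 101.  -0. 103. 104. 104. 105.  -2.  -0.]
 [103. 102. 100.  80. 104. 104.  81.  -0.  98.]
 [102. 103. 102. 100. 100.  82.  99. 101. 102.]
 [104. 103. 103. 103. 103. 103. 103. 104. 103.]
 [103. 104. 104. 104. 104. 104. 102. 103. 104.]
 [103. 103. 103. 103. 104. 104. 103. 103. 104.]
 [104. 103. 103. 103. 102. 103. 103. 104. 103.]
 [104. 103. 103. 102. 104. 102. 103. 104. 103.]]
```

View pics/w10c.png

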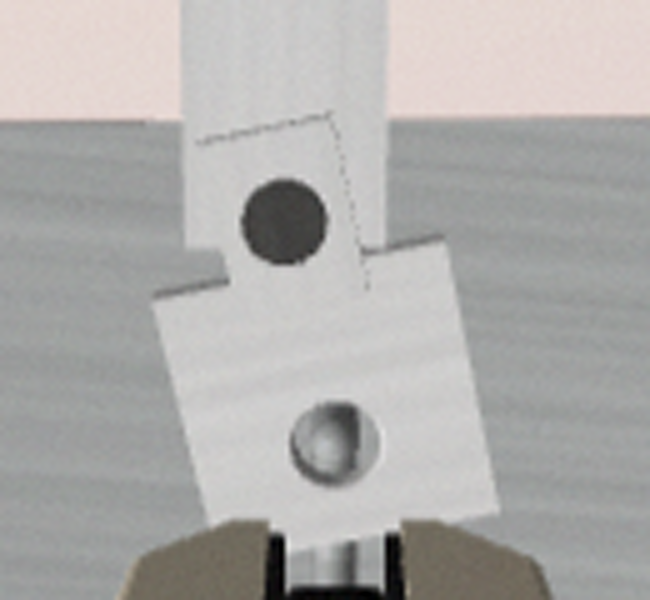

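arm_command --rows '[[[-0.2,0,0],[0,0,0],0],[[-0.3,0,0],[0,0,0],0],[[-0.3,0,0],[0,0,0],0],[[-0.4,0,0],[0,0,0],0],[[0,0,0],[0,0,0],0],[[0,0,0],[0,0,0],0],[[0,0,0],[0,0,0],0]]'

```text
t: 13.35
position: [0.5687, -0.2101, 0.1775]
tcp_rot: [-1.887, 1.571, 2.912]
ft_force: [0.4, 0.8, -0.7]
opening: 0.01
```

```bash
python3 chk.py w11
```

```text
13.35 [ 0.5687 -0.2101  0.1775] [ 0.9963  0.0864 -0.0002] [ 0.4439  0.8026 -0.6918] 0.009970818408796002
tip est [ 0.567  -0.2107  0.1171] err [0.0002 0.0006]
[[102. 104. 101. 115. 116. 116. 115. 113. 101.]
 [104. 105. 103. 115. 117. 116. 116. 114. 102.]
 [103. 103. 103. 116. 116. 117. 117. 104. 104.]
 [103. 102. 103. 103. 116. 117. 104. 103. 103.]
 [104. 104. 103. 103. 103. 103. 103. 102. 104.]
 [104. 104. 103. 104. 104. 104. 103. 103. 104.]
 [103. 103. 104. 103. 102. 103. 105. 103. 103.]
 [104. 104. 103. 102. 103. 103.  91.  -1.  -0.]
 [104.  -1.  -1.  90.  91.  90.  91.  -1.   0.]
 [ -2.  -1.  -1.  90.  91.  91.  91.  -1.  -2.]]
```

View pics/w11c.png

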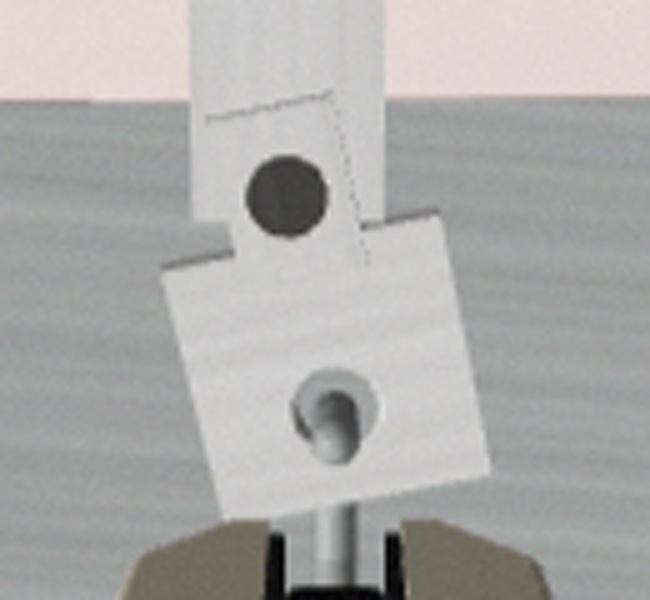

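The tip is through, standing 13 mm above the plate, and no contact force showed. Next I draw it out along the rack's -x.

arm_command --rows '[[[0,-0.15,0],[0,0,0],0],[[0,-0.3,0],[0,0,0],0],[[0,-0.45,0],[0,0,0],0],[[0,-0.5,0],[0,0,0],0],[[0,-0.5,0],[0,0,0],0],[[0,-0.5,0],[0,0,0],0]]'

```text
t: 14.15
position: [0.5445, -0.2123, 0.1777]
tcp_rot: [-0.443, 1.571, -1.927]
ft_force: [0.9, 0.1, -2.0]
opening: 0.0097
```

```bash
python3 chk.py w12
```

```text
14.15 [ 0.5445 -0.2123  0.1777] [ 0.9963  0.0863 -0.    ] [ 0.9111  0.1303 -2.0455] 0.009708714554481855
tip est [ 0.5427 -0.2129  0.1172] err [-0.0241 -0.0016]
[[103. 102. 104. 115. 117. 117. 115. 113. 103.]
 [103. 103. 103. 117. 117. 117. 116. 116. 102.]
 [104. 105. 103. 115. 116. 117. 117. 102. 103.]
 [104. 103. 104. 103. 116. 116. 103. 103. 104.]
 [104. 104. 103. 103. 103. 104. 103. 104. 104.]
 [102. 102. 104. 103. 103. 103. 104. 103. 104.]
 [103. 103. 104. 103. 104. 103. 102. 103. 104.]
 [103. 103. 105. 103.  91.  91.  91.  -2.  -2.]
 [  1.   1.   1.  90.  91.  90.  91.  -1.  -1.]
 [ -0.  -1.  -1.  90.  91.  93.  90.   0.  -1.]]
```

View pics/w12.png

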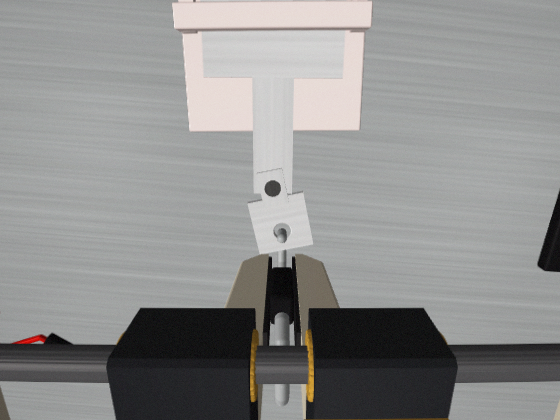

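arm_command --rows '[[[0,-0.5,0],[0,0,0],0],[[0,-0.5,0],[0,0,0],0],[[0,-0.5,0],[0,0,0],0],[[0,-0.5,0],[0,0,0],0],[[-0.2,-0.5,0],[0,0,0],0],[[-0.2,-0.5,0],[0,0,0],0],[[-0.2,-0.5,0],[0,0,0],0],[[0,-0.5,0],[0,0,0],0],[[0,-0.5,0],[0,0,0],0],[[0,-0.5,0],[0,0,0],0],[[0,-0.3,0],[0,0,0],0],[[0,0,0],[0,0,0],0],[[0,0,0],[0,0,0],0]]'

```text
t: 15.82
position: [0.4921, -0.2168, 0.1836]
tcp_rot: [-2.058, 1.571, 2.74]
ft_force: [0.6, -0.7, -1.7]
opening: 0.0099
```

```bash
python3 chk.py w13; python3 -c "
from h import *
shot('top','t13');shot('scene','s13')"
```

```text
15.825 [ 0.4921 -0.2168  0.1836] [ 0.9963  0.0864 -0.0001] [ 0.6178 -0.7003 -1.6808] 0.009850429801911727
tip est [ 0.4903 -0.2174  0.1232] err [-0.0765 -0.0061]
[[107. 107. 106. 121. 122. 122. 122. 119. 106.]
 [108. 107. 108. 122. 124. 122. 123. 121. 107.]
 [107. 108. 109. 122. 123. 123. 122. 108. 108.]
 [108. 109. 108. 108. 122. 121. 108. 108. 108.]
 [108. 108. 109. 109. 108. 109. 108. 109. 108.]
 [108. 109. 109. 109. 108. 109. 108. 109. 109.]
 [108. 108. 108. 108. 109.  nan 109. 109. 108.]
 [108. 108. 108. 108. 107. 109.  97.  -2.  -1.]
 [ -1.  -1.  -1.  97.  98.  97.  97.  -1.  -1.]
 [ -0.  -1.  -1.  97.  98.  97.  96.  -2.   0.]]
```

View pics/w13.png

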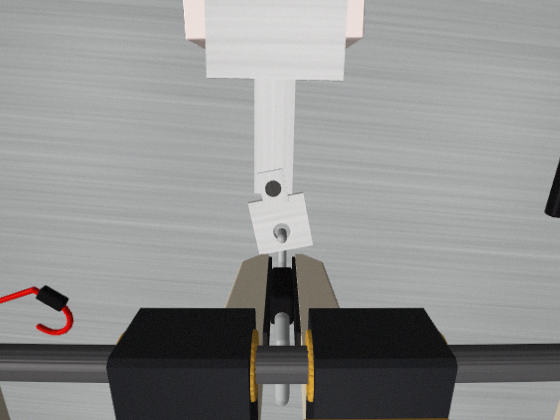

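View pics/s13.png

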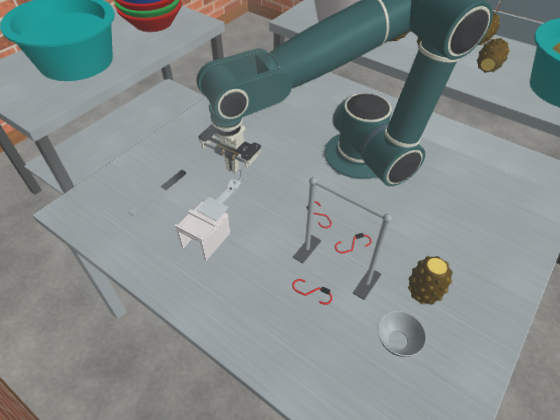

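arm_command --rows '[[[-0.4,0,0],[0,0,0],0],[[-0.7,0.1,0],[0,0,0],0],[[-0.8,0.2,0],[0,0,0],0],[[-0.8,0.15,0],[0,0,0],0],[[-0.8,0.15,0],[0,0,0],0],[[-0.8,0.2,0],[0,0,0],0],[[-0.8,0.3,0],[0,0,0],0],[[-0.8,0.3,0],[0,0,0],0],[[-0.8,0.3,0],[0,0,0],0],[[-0.8,0.4,0],[0,0,0],0],[[-0.3,0.1,0],[0,0,0],0],[[0,0,0],[0,0,0],0]]'

```text
t: 17.48
position: [0.5141, -0.2149, 0.2617]
tcp_rot: [0.852, 1.571, -0.632]
ft_force: [0.1, 0.7, -1.9]
opening: 0.0101
```

```bash
python3 -c "
from h import *
s=r.observe();print(s['t'],s['position'],s['ft_force'],s['opening'])
a=shot('wrist','w14')[0];b=shot('scene','s14')[0]
b=cv2.resize(b[100:280,130:310],(420,420),interpolation=cv2.INTER_CUBIC)
cv2.imwrite('pics/c14.png',np.hstack([a[:,90:470],b])[:,:,::-1])"
```

```text
17.475 [ 0.51406277 -0.21489112  0.26169445] [ 0.10533599  0.73451487 -1.94685505] 0.01005433218974739
```

View pics/c14.png

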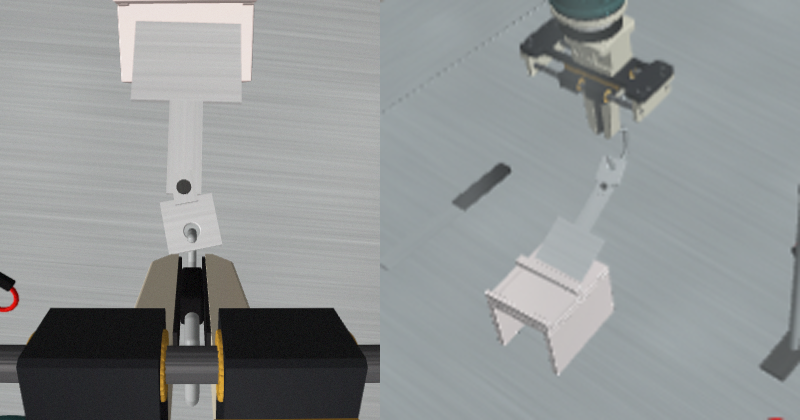

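The blade is tipping up with its far edge on the shelf and the hook well seated. Continuing along the arc.

arm_command --rows '[[[-0.6,0.3,0],[0,0,0],0],[[-0.8,0.5,0],[0,0,0],0],[[-0.8,0.6,0],[0,0,0],0],[[-0.8,0.6,0],[0,0,0],0],[[-0.7,0.6,0],[0,0,0],0],[[-0.7,0.7,0],[0,0,0],0],[[-0.7,0.8,0],[0,0,0],0],[[-0.6,0.8,0],[0,0,0],0],[[-0.5,0.8,0],[0,0,0],0],[[-0.4,0.4,0],[0,0,0],0],[[0,0,0],[0,0,0],0]]'

```text
t: 18.95
position: [0.575, -0.2096, 0.3277]
tcp_rot: [2.756, 1.571, 1.272]
ft_force: [-0.0, 0.0, -2.7]
opening: 0.0096
```

```bash
cat > look.py <<'E'
from h import *
import sys
t=sys.argv[1]
s=r.observe();print(s['t'],s['position'],s['ft_force'],s['opening'])
a=shot('wrist','w'+t)[0];b=shot('scene','s'+t)[0]
b=cv2.resize(b[100:280,130:310],(420,420),interpolation=cv2.INTER_CUBIC)
cv2.imwrite('pics/c'+t+'.png',np.hstack([a[:,90:470],b])[:,:,::-1])
E
python3 look.py 15
```

```text
18.95 [ 0.57500943 -0.20957448  0.32774622] [-0.03415103  0.01845777 -2.67294311] 0.009587192823208267
```

View pics/c15.png

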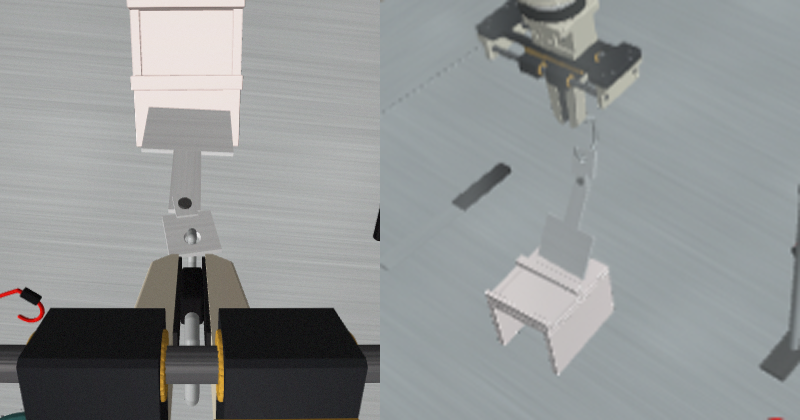

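```bash
python3 - <<'E'
from h import *
z=np.load("pics/w15.npz",allow_pickle=True);P=z['P'].item();X=cloud(P,z['d'])
for v in (100,104,108,112,116,120,130,140,148,160,180,200): print(v,X[v,275].round(4), X[v,235].round(4), X[v,320].round(4))
print(onplane(P,[[276,76],[276,90]],.112))
E
```

```text
100 [ 0.6509 -0.1971  0.0998] [ 0.6476 -0.158   0.0994] [ 0.6548 -0.2411  0.0996]
104 [ 0.6471 -0.1974  0.0987] [ 0.6438 -0.1582  0.0999] [ 0.651  -0.2416  0.0986]
108 [ 0.6435 -0.1978  0.1024] [ 0.6399 -0.1582  0.098 ] [ 0.6473 -0.2418  0.1008]
112 [ 0.6399 -0.1981  0.1068] [ 0.6361 -0.1585  0.0992] [ 0.6434 -0.2424  0.0998]
116 [ 0.6366 -0.1985  0.1143] [ 0.6322 -0.1587  0.0985] [ 0.6401 -0.2418  0.1097]
120 [ 0.6331 -0.1989  0.1178] [ 0.6284 -0.1589  0.099 ] [ 0.6367 -0.2416  0.1156]
130 [ 0.6253 -0.1997  0.1327] [ 0.6223 -0.1634  0.1344] [ 0.6286 -0.2412  0.1292]
140 [ 0.6178 -0.2006  0.1456] [ 0.6152 -0.1655  0.1486] [ 0.6211 -0.2406  0.144 ]
148 [ 0.612  -0.2012  0.1544] [ 0.6092 -0.1666  0.1552] [ 0.6152 -0.2404  0.1524]
160 [ 0.6041 -0.2021  0.1689] [ 0.5693 -0.1499 -0.0018] [ 0.579 -0.26  -0.001]
180 [ 0.592  -0.2034  0.1903] [ 0.5429 -0.1513 -0.0007] [ 0.5525 -0.2631 -0.0012]
200 [ 0.5824 -0.2046  0.2139] [ 0.5154 -0.1527 -0.001 ] [ 0.5255 -0.2662  0.    ]
[[ 0.67281247 -0.1964611   0.112     ]
 [ 0.66034941 -0.19749017  0.112     ]]
```

arm_command --rows '[[[-0.4,0.5,0],[0,0,0],0],[[-0.4,0.8,0],[0,0,0],0],[[-0.4,0.9,0],[0,0,0],0],[[-0.3,1.0,0],[0,0,0],0],[[-0.3,1.0,0],[0,0,0],0],[[-0.2,1.0,0],[0,0,0],0],[[-0.2,1.0,0],[0,0,0],0],[[-0.2,0.9,0],[0,0,0],0],[[0,0.6,0],[0,0,0],0],[[0,0.3,0],[0,0,0],0],[[0,0,0],[0,0,0],0],[[0,0,0],[0,0,0],0]]'

```text
t: 20.55
position: [0.6543, -0.2027, 0.3517]
tcp_rot: [1.863, 1.571, 0.379]
ft_force: [0.1, -0.3, -3.9]
opening: 0.0097
```

```bash
python3 look.py 16
```

```text
20.55 [ 0.65429332 -0.20273899  0.35167846] [ 0.130391   -0.26440201 -3.92114817] 0.0097134439191774
```

View pics/c16.png

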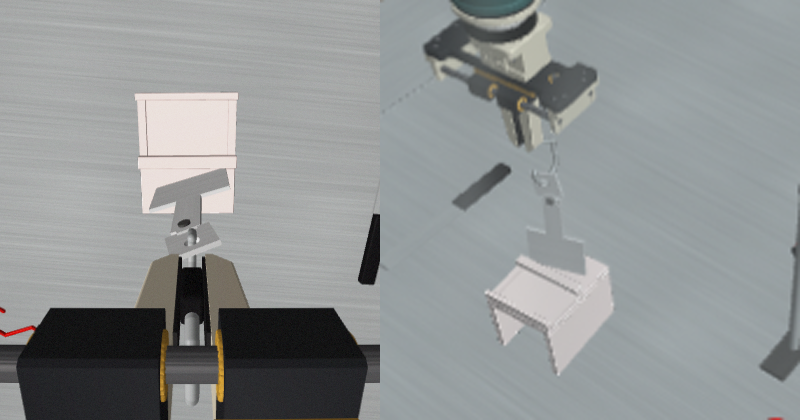

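arm_command --rows '[[[-0.4,0,0],[0,0,0],0],[[-0.6,0,0],[0,0,0],0],[[-0.8,0,0],[0,0,0],0],[[-1,0,0],[0,0,0],0],[[-1.2,0,0],[0,0,0],0],[[-1.2,0,0],[0,0,0],0],[[-1,0,0],[0,0,0],0],[[-0.8,0,0],[0,0,0],0],[[-0.4,0,0],[0,0,0],0],[[0,0,0],[0,0,0],0],[[0,0,0],[0,0,0],0],[[0,0,0],[0,0,0],0],[[0,0,0],[0,0,0],0]]'

```text
t: 22.28
position: [0.6544, -0.2027, 0.4255]
tcp_rot: [-2.075, 1.571, 2.724]
ft_force: [0.4, 0.3, -3.5]
opening: 0.0099
```

```bash
python3 look.py 17
```

```text
22.275 [ 0.65443759 -0.20269308  0.42545832] [ 0.40767478  0.25901505 -3.53002528] 0.009862067272242514
```

View pics/c17.png

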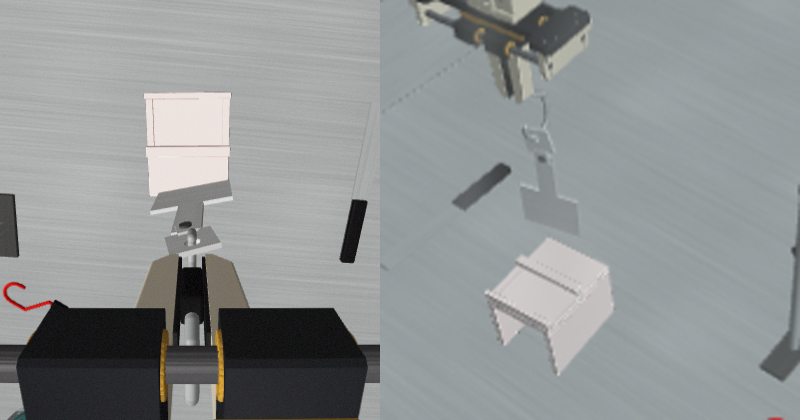

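arm_command --rows '[[[0,0,-0.4],[0,0,0],0],[[0,-0.1,-0.8],[0,0,0],0],[[0,-0.1,-1.2],[0,0,0],0],[[0,-0.1,-1.6],[0,0,0],0],[[0,-0.1,-2.0],[0,0,0],0],[[0,-0.1,-2.4],[0,0,0],0],[[0,-0.1,-2.4],[0,0,0],0],[[0,-0.1,-2.4],[0,0,0],0],[[0,-0.1,-2.4],[0,0,0],0],[[0,-0.1,-2.4],[0,0,0],0],[[0,-0.1,-2.4],[0,0,0],0],[[0,-0.1,-2.4],[0,0,0],0],[[0,-0.1,-2.4],[0,0,0],0],[[0,-0.1,-2.4],[0,0,0],0],[[0,-0.1,-2.4],[0,0,0],0],[[0,-0.1,-2.4],[0,0,0],0],[[0,-0.1,-2.2],[0,0,0],0],[[0,-0.1,-1.8],[0,0,0],0],[[0,-0.1,-1.4],[0,0,0],0],[[0,-0.1,-1.0],[0,0,0],0]]'

```text
t: 24.88
position: [0.6019, 0.1829, 0.4256]
tcp_rot: [-0.967, 1.571, -2.451]
ft_force: [0.5, -0.4, -3.1]
opening: 0.01
```

arm_command --rows '[[[0,0,-0.6],[0.5,0,0],0],[[0,0,-0.3],[1,0,0],0],[[0,0,0],[1,0,0],0],[[0,0,0],[1,0,0],0],[[0,0,0],[0.5,0,0],0],[[0,0,0],[0,0,0],0],[[0,0,0],[0,0,0],0],[[0,0,0],[0,0,0],0]]'

```text
t: 25.88
position: [0.6013, 0.1912, 0.4256]
tcp_rot: [-2.303, 1.571, 2.426]
ft_force: [0.2, 0.9, -4.2]
opening: 0.0096
```

```bash
cat > look2.py <<'E'
from h import *
import sys
np.set_printoptions(precision=4,suppress=True)
t=sys.argv[1]
s=r.observe();print(s['t'],s['position'],toolR(s)[:,1],s['ft_force'],s['opening'])
a=shot('wrist','w'+t)[0];b=shot('scene','s'+t)[0]
b=cv2.resize(b[90:320,260:490],(420,420),interpolation=cv2.INTER_CUBIC)
cv2.imwrite('pics/c'+t+'.png',np.hstack([a[:,90:470],b])[:,:,::-1])
E
python3 look2.py 18
```

```text
25.875 [0.6013 0.1912 0.4256] [ 0.9999  0.0168 -0.    ] [ 0.1986  0.9031 -4.1718] 0.009625572125843621
```

View pics/c18.png

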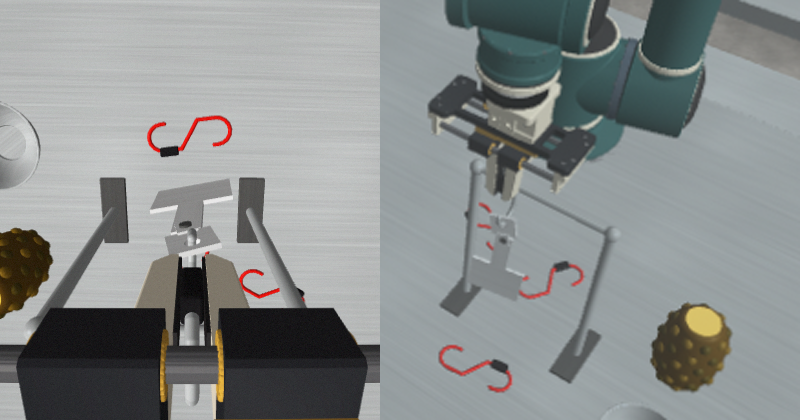

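arm_command --rows '[[[0.4,0,0],[0,0,0],0],[[0.8,0,0],[0,0,0],0],[[1.2,0,0],[0,0,0],0],[[1.4,0,0],[0,0,0],0],[[1.4,0,0],[0,0,0],0],[[1.4,0,0],[0,0,0],0],[[1.2,0,0],[0,0,0],0],[[1,0,0],[0,0,0],0],[[0.7,0,0],[0,0,0],0],[[0.3,0,0],[0,0,0],0],[[0,0,0],[0,0,0],0],[[0,0,0],[0,0,0],0]]'

```text
t: 27.48
position: [0.6014, 0.1912, 0.3281]
tcp_rot: [1.78, 1.57, 0.226]
ft_force: [-0.2, 0.3, -3.5]
opening: 0.0097
```

```bash
python3 look2.py 19
```

```text
27.475 [0.6014 0.1912 0.3281] [0.9999 0.0166 0.0006] [-0.1568  0.2829 -3.4779] 0.009691460385075061
```

View pics/c19.png

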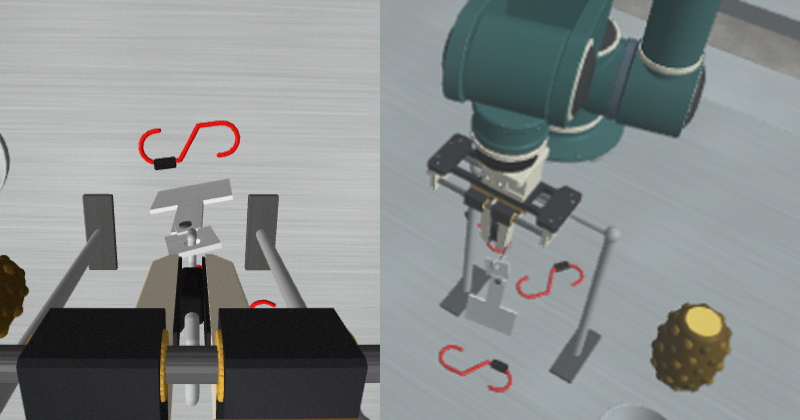

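arm_command --rows '[[[0,-0.3,0],[0,0,0],0],[[0,-0.6,0],[0,0,0],0],[[0,-0.8,0],[0,0,0],0],[[0,-0.9,0],[0,0,0],0],[[0,-0.9,0],[0,0,0],0],[[0,-0.9,0],[0,0,0],0],[[0,-0.9,0],[0,0,0],0],[[0,-0.8,0],[0,0,0],0],[[0,-0.7,0],[0,0,0],0],[[0,-0.5,0],[0,0,0],0],[[0,-0.35,0],[0,0,0],0],[[0,-0.2,0],[0,0,0],0],[[0,0,0],[0,0,0],0],[[0,0,0],[0,0,0],0]]'

```text
t: 29.32
position: [0.5229, 0.1898, 0.3276]
tcp_rot: [-1.196, 1.571, -2.75]
ft_force: [-0.4, 0.2, -3.8]
opening: 0.0101
```

```bash
python3 look2.py 20
```

```text
29.325 [0.5229 0.1898 0.3276] [ 0.9999  0.0166 -0.0001] [-0.3502  0.1887 -3.7627] 0.010070230137644926
```

View pics/c20.png

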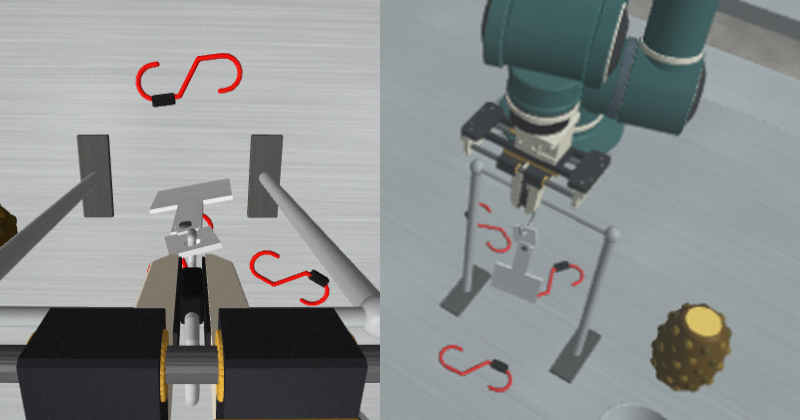

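No contact while passing over the bar. Lowering 34 mm onto the rail.

arm_command --rows '[[[0.3,0,0],[0,0,0],0],[[0.5,0,0],[0,0,0],0],[[0.6,0,0],[0,0,0],0],[[0.6,0,0],[0,0,0],0],[[0.5,0,0],[0,0,0],0],[[0.4,0,0],[0,0,0],0],[[0.2,0,0],[0,0,0],0],[[0.2,0,0],[0,0,0],0],[[0.1,0,0],[0,0,0],0],[[0,0,0],[0,0,0],0],[[0,0,0],[0,0,0],0]]'

```text
t: 30.8
position: [0.5228, 0.1899, 0.2938]
tcp_rot: [1.91, 1.571, 0.356]
ft_force: [-0.4, 0.6, -2.4]
opening: 0.0095
```

```bash
python3 look2.py 21
```

```text
30.8 [0.5228 0.1899 0.2938] [0.9999 0.0167 0.0002] [-0.3695  0.633  -2.4372] 0.009475407722275103
```

View pics/c21.png

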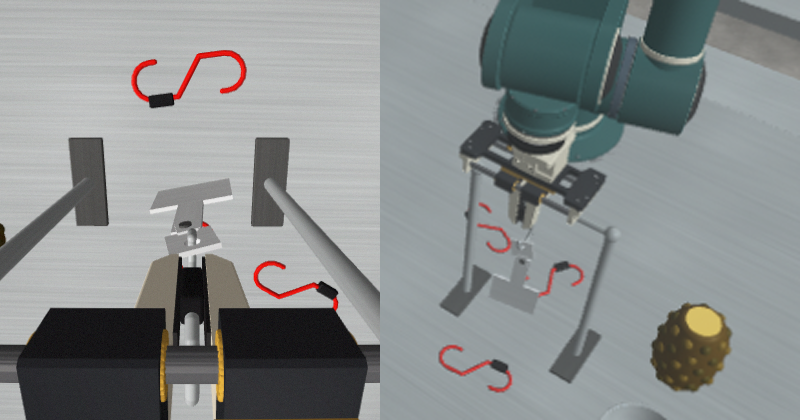

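arm_command --rows '[[[0.1,0,0],[0,0,0],0],[[0,0,0],[0,0,0],0],[[0,0,0],[0,0,0],0]]'

```text
t: 31.28
position: [0.5228, 0.1899, 0.2927]
tcp_rot: [1.873, 1.571, 0.319]
ft_force: [-0.8, -0.5, -2.1]
opening: 0.0096
```

arm_command --rows '[[[0.05,0,0],[0,0,0],0],[[0,0,0],[0,0,0],0],[[0,0,0],[0,0,0],0]]'

```text
t: 31.65
position: [0.5228, 0.1899, 0.2925]
tcp_rot: [1.967, 1.57, 0.413]
ft_force: [-0.7, 0.4, 2.5]
opening: 0.0101
```

The rail now carries the load: Fz went from -3.5 to +2.5 N. Opening the gripper.

arm_command --rows '[[[0,0,0],[0,0,0],1.1],[[0,0,0],[0,0,0],1.3],[[0,0,0],[0,0,0],1.6],[[0,0,0],[0,0,0],2.2],[[0,0,0],[0,0,0],3],[[0,0,0],[0,0,0],4],[[0,0,0],[0,0,0],4]]'

```text
t: 32.52
position: [0.5228, 0.1899, 0.2922]
tcp_rot: [2.282, 1.571, 0.728]
ft_force: [0.0, -0.2, 0.0]
opening: 0.0395
```

```bash
python3 look2.py 22
```

```text
32.525 [0.5228 0.1899 0.2922] [0.9999 0.0167 0.0001] [ 0.039  -0.2127  0.0064] 0.039517213276595624
```

View pics/c22.png

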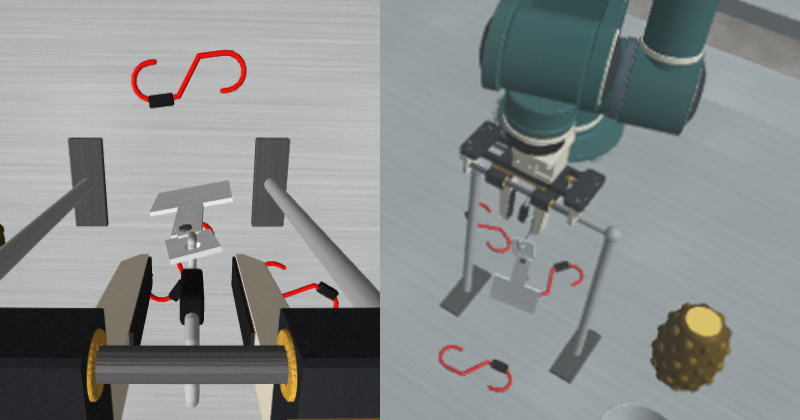

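arm_command --rows '[[[-1,0,0],[0,0,0],4],[[-2,0,0],[0,0,0],4],[[-3,0,0],[0,0,0],4],[[-3,0,0],[0,0,0],4],[[-3,0,0],[0,0,0],4],[[-3,0,0],[0,0,0],4],[[0,0,0],[0,0,0],4],[[0,0,0],[0,0,0],4],[[0,0,0],[0,0,0],4],[[0,0,0],[0,0,0],4],[[0,0,0],[0,0,0],4],[[0,0,0],[0,0,0],4],[[0,0,0],[0,0,0],4],[[0,0,0],[0,0,0],4]]'

```text
t: 34.38
position: [0.5228, 0.1898, 0.4421]
tcp_rot: [1.253, 1.571, -0.301]
ft_force: [1.3, -0.8, -0.1]
opening: 0.0402
```

```bash
python3 look2.py 23; python3 - <<'E'
from h import *
np.set_printoptions(precision=4,suppress=True)
z=np.load("pics/w23.npz",allow_pickle=True);d=z['d'];P=z['P'].item();p=z['p']
X=cloud(P,d);I=np.indices(d.shape)
m=(X[...,2]>.2)&(abs(I[1]-283)<25)&(I[0]>150)&(I[0]<300)
for v in range(180,290,4):
    q=np.nonzero(m[v])[0]
    if len(q): print(v,q.mean(),len(q),np.median(X[v,q],0))
E
python3 - <<'E'
from h import *
import time
a=shot('scene','sA')[0].astype(int)
for i in range(12): camera('top')
b=shot('scene','sB')[0].astype(int)
dd=abs(a-b).max(2)[150:300,290:400]; print("moved px",(dd>25).sum())
E
```

```text
34.375 [0.5228 0.1898 0.4421] [0.9999 0.0167 0.    ] [ 1.3311 -0.7511 -0.1395] 0.040182983127428684
180 282.0 1 [0.521  0.1889 0.2216]
184 281.5 6 [0.519  0.1893 0.2307]
188 285.375 8 [0.5093 0.1881 0.209 ]
192 288.0 25 [0.5062 0.1821 0.2131]
196 278.5 26 [0.5018 0.1919 0.2138]
200 277.5 20 [0.5257 0.1926 0.3115]
204 281.5 12 [0.5226 0.1894 0.312 ]
208 281.5 12 [0.5203 0.1894 0.3154]
212 281.5 8 [0.5184 0.1894 0.3195]
216 281.5 8 [0.5162 0.1893 0.3227]
220 281.5 8 [0.5138 0.1893 0.3252]
224 281.5 8 [0.511  0.1892 0.3265]
228 283.0 49 [0.5058 0.188  0.3211]
232 283.0 49 [0.5036 0.188  0.3239]
236 283.2916666666667 48 [0.5004 0.1876 0.3241]
240 281.5 8 [0.499  0.189  0.3293]
244 281.5 8 [0.4955 0.189  0.3286]
248 281.5 8 [0.4917 0.1889 0.3277]
252 281.5 8 [0.4868 0.1888 0.3244]
256 281.5 2 [0.4802 0.1887 0.3173]
moved px 0
```

View pics/c23.png

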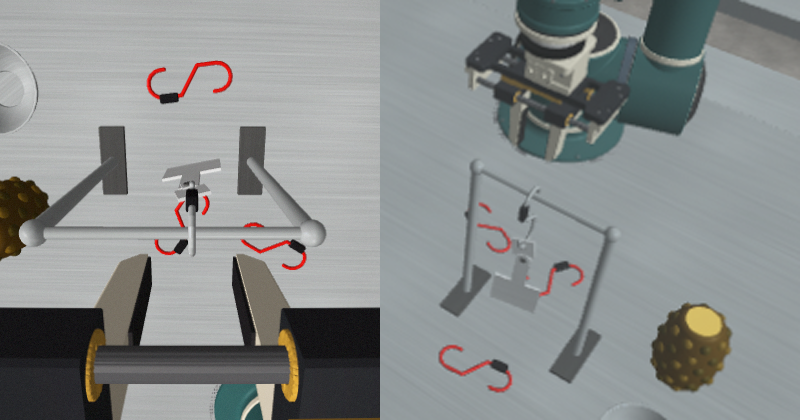

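```bash
python3 - <<'E'
from h import *
np.set_printoptions(precision=4,suppress=True)
z=np.load("pics/sB.npz",allow_pickle=True);d=z['d'];P=z['P'].item()
X=cloud(P,d)
m=(X[...,2]>.025)&(X[...,2]<.2)&(X[...,0]>.44)&(X[...,0]<.56)&(X[...,1]>.13)&(X[...,1]<.25)
q=X[m]; print(len(q))
for a in np.arange(.03,.2,.015):
    k=q[abs(q[:,2]-a)<.0075]
    if len(k): print(round(a,3),len(k),np.median(k,0),(k[:,1].min()+k[:,1].max())/2)
c=q[(q[:,2]>.04)&(q[:,2]<.19)]; n=np.linalg.svd(c-c.mean(0),full_matrices=False)[2][2]; print("plate normal",n)
E
```

```text
526
0.03 1 [0.4974 0.2085 0.0357] 0.20846575681222274
0.045 50 [0.5062 0.1905 0.0469] 0.18913076785641514
0.06 67 [0.5046 0.1909 0.0599] 0.1905385427274037
0.075 81 [0.5046 0.1915 0.0747] 0.19081996019048653
0.09 75 [0.5042 0.1945 0.0901] 0.19151029745626144
0.105 83 [0.5054 0.19   0.1052] 0.19172988752075423
0.12 21 [0.5047 0.1924 0.1208] 0.19343703583943134
0.135 25 [0.5033 0.1923 0.1333] 0.19266834050750242
0.15 24 [0.504  0.1946 0.1511] 0.19408235776876653
0.165 25 [0.5051 0.1965 0.1667] 0.19525510475627092
0.18 39 [0.5044 0.1946 0.1803] 0.19321956844698246
0.195 35 [0.5042 0.1935 0.1927] 0.19235059716793707
plate normal [-0.9752 -0.2213 -0.0032]
```

Everything checks out: the plate is vertical, the blade root is at about z = 0.11, and nothing is moving. Handing in.

```bash
python3 -c "
from rig import close_job,r
print(close_job()); print(r.observe()['t'])"
```

```text
the job is handed in; nothing more can be done
None
the job is handed in; nothing more can be done
```

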